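Post the empty tins, then cover, screw down and pin the collection box

ROBOT

A 7-joint arm with a two-finger parallel gripper is mounted at the origin on the work surface. World frame = base frame: x ahead of the robot, y to its left, z up, the work surface at z = 0. Lengths are in m, angles in rad, forces in N, time in s.
With the tool pointing down it reaches from about 0.35 to 0.9 m from the base axis. Payload 8.1 kg.
Tool frame: the origin (TCP) lies midway between the tips of the shut fingers; the grasp point (between the pads) lies 19 mm behind it; z points along the fingers, y is the line along which they close (so a half turn about z gives the same grasp; the last joint's range is limited). The gripper opens to 92 mm and grips with 3 to 60 N. Pads are 19 mm wide; open, the fingers measure 130 mm over their backs; the gripper's body (75 mm by 190 mm) begins 47 mm behind the grasp point.
Start: joints at [-1.297, 0.434, 0.025, 1.573, -0.012, 1.134, -0.075], TCP at [0.23, 0.581, 0.227] pointing down, gripper open.
Joint ranges: [-2.62, 2.62], [-0.44, 2.09], [-1.27, 1.32], [0.08, 2.57], [-1.32, 4.46], [0.12, 2], [-2.74, 2.74]. Speed limits (rad/s): [2.22, 2.22, 3.01, 3.01, 3.14, 3.14, 3.14].

INTERFACE

Orientations are given as [roll, pitch, yaw] about the fixed x, y, z axes, in that order (R = Rz(yaw) Ry(pitch) Rx(roll)).
In Python, from cell import robot, cams gives the robot as it stands. The module is installed in compiled form; this text tells all that it offers.
- The arm moves only by the tool send_rows, never from a script. Its argument "increments" is text: rows parted by semicolons, each of 7 numbers parted by spaces: the shift along the world's x, y, z in mm, then the turn, a rotation vector about the world's x, y, z in rad, then the opening, from 0 (shut) to 1 (fully open). A call has 1 to 10 rows; each row is the pose to reach, as a shift and turn from the pose commanded when the call began; what a row does not reach only later rows make up. A row lasts 1/10 s, in which the tool goes at most 50 mm and 8.59 degrees, less where a joint would pass 70% of its speed; a pose out of reach is approached as far as the arm can. A call with a gripper value outside its range is refused whole. The fingers move at their own pace and stop on an object; the grip force is fixed at half the most. Time passes only in rows, so rows that repeat a pose let the fingers close. It gives the time, the measured TCP pose, the force, the opening and the grip force at its end, in the units of the state.
- robot.read_state(): the state, without advancing time (a new reading comes with each control period).
- cams.capture(name): name is "scene" or "top"; returns the picture (400x640x3 uint8, red, green, blue); there is no depth.
- cams.camera_params(name): a dict with "fx", "fy", "cx", "cy" (pixels), "R" (3x3) and "t" (3): a world point X has camera coordinates R X + t. Camera axes: x right, y down, z forward; pixel columns grow to the right and rows downward; lengths in m; the calibration is good to about 2 mm. A picture is of the moment at which its call begins. camera_params takes no time and is no camera call.
- robot.finish_job(): hands the job in; it is judged then, once.
The state is a dict: "time_s": time; "joint_positions": joint angles; "qvel": joint speeds; "joint_efforts": joint torques, N m; "tool_pos": TCP position; "orientation": TCP orientation; "force": force on the tool from outside, world axes, zero at the start; "wrist_torque": the same for the moment, N m; "finger_gap": finger opening in m; "finger_force": force on a finger pad.
Only numpy, scipy, OpenCV 4.12 (cv2) and the standard library are available. Lean on these libraries where they do the work, as an engineer would, in place of code of your own. Each camera call takes 0.05 s, during which the arm holds its last target. There are 200 camera calls.

TASK

Empty the bench for the hazardous-waste collection: push every empty tin through the sprung flap into the steel box, so that the flap shuts behind it. Then swing the cover fully home across the mouth with its notch round the stud, wind the hand nut down the stud until it sits on the cover with its slot lined up with the stud's cross hole, and push the locking pin fully home through slot and hole. Leave the mug and the sauce bottle where they are.

Things in the scene. Friction and masses are not known exactly. Their poses are not given: they have to be found in the camera images.
- box: fixed grey sheet-steel collection box, 180 mm deep (its x, away from the robot), 320 mm wide (its y), flat lid at 205 mm height; inside it is one hollow space 198 mm deep. Origin: middle of its underside. In its frame: mouth centre (0, -5, 205) mm, cover bolt (0, 130, 205) mm, stud axis (0, -125) mm.
- mouth (a point): centre of the mouth in the lid, at lid height (205 mm): an opening 84 mm (box x) by 140 mm (box y), closed by the flap flush with the lid. A tin fits through lying flat with its long side along the box's y, or in any way that is narrower.
- flap (a joint): angle of the sprung flap (smooth grey plastic) in the mouth (rad): 0 = shut, flush with the lid; grows to 1.5 as it is pushed down into the box. Hinged on the mouth's far (+x) edge; it cannot swing upwards. Its spring carries a tin laid on it; some 3 N pressed down on its near half opens it, and it shuts itself within 2 s of the tin, pressed some 55 mm below the lid, dropping through.
- cover (a joint): angle of the transport cover (rad): 0 = fully home across the mouth, notched end round the stud (end stop); at 1.57 it points along the box's -x, towards the robot, and leaves the mouth free. A flat 4 mm steel plate, 92 by 285 mm, that swings level 6 to 10 mm above the lid about the bolt at cover_pivot; stays where left, about 2 N at the knob moves it.
- cover_pivot (a point): vertical swing axis of the cover, at lid height (205 mm).
- cover_knob (a point): black upright round knob of the cover, 22 mm across, standing from 10 to 58 mm above the lid, 135 mm from the pivot axis; this point is on its axis 38 mm above the lid. With the cover home it stands 120 mm from the stud.
- nut (a joint): how far the hand nut still is from lined up (rad, 2 pi = a whole turn): 0 = down on the cover, its slot in line with the stud's cross hole. Turning clockwise seen from above lowers the value and moves the nut down 8 mm a turn; it can go on past 0 to -0.45, and back. Starts one to two turns up. Takes about 0.06 N m and stays where left.
- nut_grip (a point): point on the steel hand nut's axis at grip height, 24 mm above its base (the base is 13 mm above the lid when lined up). Ribbed round body 52 mm across, 34 mm tall; on it a castle top 16 mm tall, about 44 mm across, cut by one slot 16 mm wide that runs right across along this point's x axis, its floor 10 mm above this point. The fixed stud passes up through it; its top 71.5 mm above the lid.
- stud_hole (a point): centre of the cross hole in the fixed vertical 28 mm stud: a clear hole 13 mm wide and high, running along the box's x, 53 mm above the lid (258 mm above the bench), hidden by the nut until the nut is down. This point has the box's axes.
- pin: loose locking pin lying flat: a black rectangular handle 40 mm long (x) by 26 mm (y) by 12 mm (z), and a round-nosed steel shank 10 mm thick reaching along +x to 100 mm from the origin. Origin: centre of the handle. 90 g.
- pin_mid (a point): point on the pin's shank axis 51 mm ahead of the handle's centre (31 mm ahead of the handle's front face); it lies in the middle of the stud when the pin is fully home, with the handle about 5 mm from the nut. The pin may go in from either side.
- mug: bystander: white mug, 80 mm across, 95 mm tall. Origin: centre of its underside.
- squeeze_bottle: bystander: red sauce bottle, 64 mm across, 190 mm tall. Origin: centre of its underside.
- tin_1: one of up to four alike drained solvent tins (absent ones read None), bare metal with a paper sleeve, lying on its broad side: 60 mm wide (its x), 100 mm long (its y), 36 mm thick (its z), 120 g; a black cap 20 mm across sticks 14 mm out of the +y end. Origin: middle of the body's underside; tin_1_mid: middle of the body.
- tin_1_mid (a point): middle of tin_1's body.
- tin_2: one of up to four alike drained solvent tins (absent ones read None), bare metal with a paper sleeve, lying on its broad side: 60 mm wide (its x), 100 mm long (its y), 36 mm thick (its z), 120 g; a black cap 20 mm across sticks 14 mm out of the +y end. Origin: middle of the body's underside; tin_2_mid: middle of the body.
- tin_2_mid (a point): middle of tin_2's body.
- tin_3: one of up to four alike drained solvent tins (absent ones read None), bare metal with a paper sleeve, lying on its broad side: 60 mm wide (its x), 100 mm long (its y), 36 mm thick (its z), 120 g; a black cap 20 mm across sticks 14 mm out of the +y end. Origin: middle of the body's underside; tin_3_mid: middle of the body.
- tin_3_mid (a point): middle of tin_3's body.
- tin_4: one of up to four alike drained solvent tins (absent ones read None), bare metal with a paper sleeve, lying on its broad side: 60 mm wide (its x), 100 mm long (its y), 36 mm thick (its z), 120 g; a black cap 20 mm across sticks 14 mm out of the +y end. Origin: middle of the body's underside; tin_4_mid: middle of the body.
- tin_4_mid (a point): middle of tin_4's body.
Things that resemble listed ones, but are neither listed nor needed, are in the scene too. What is shaped like the tin_3 but green or turquoise is not meant.

How it is judged:
On the way, in this order (a step that is already met when the one before it is completed fails the run):
1. every tin is inside the box and the flap has shut behind it (z of each of tin_1_mid, tin_2_mid, tin_3_mid, tin_4_mid in the frame of box below 0.165 m and x of tin_1_mid in the frame of box between -0.09 and 0.09 m and y of tin_1_mid in the frame of box between -0.16 and 0.16 m and x of tin_2_mid in the frame of box between -0.09 and 0.09 m and y of tin_2_mid in the frame of box between -0.16 and 0.16 m and x of tin_3_mid in the frame of box between -0.09 and 0.09 m and y of tin_3_mid in the frame of box between -0.16 and 0.16 m and x of tin_4_mid in the frame of box between -0.09 and 0.09 m and y of tin_4_mid in the frame of box between -0.16 and 0.16 m and value of joint flap below 0.08 rad), for 0.2 s.
2. the cover is fully home across the mouth (value of joint cover below 0.06 rad and z of each of tin_1_mid, tin_2_mid, tin_3_mid, tin_4_mid in the frame of box below 0.165 m and x of tin_1_mid in the frame of box between -0.09 and 0.09 m and y of tin_1_mid in the frame of box between -0.16 and 0.16 m and x of tin_2_mid in the frame of box between -0.09 and 0.09 m and y of tin_2_mid in the frame of box between -0.16 and 0.16 m and x of tin_3_mid in the frame of box between -0.09 and 0.09 m and y of tin_3_mid in the frame of box between -0.16 and 0.16 m and x of tin_4_mid in the frame of box between -0.09 and 0.09 m and y of tin_4_mid in the frame of box between -0.16 and 0.16 m), for 0.2 s.
3. with the cover home, the nut is down and its slot lined up with the cross hole (value of joint nut between -0.12 and 0.12 rad and value of joint cover below 0.06 rad), for 0.2 s.
4. the pin is home through slot and cross hole (all of step 3 and distance between pin_mid and stud_hole below 0.014 m and angle between the x axis of pin and the x axis of box, either way round below 0.17 rad), for 0.2 s.
At the end, for the whole second after the job is handed in: Every tin is inside the box; flap shut (0.08 rad), cover home (0.06 rad), nut lined up (0.12 rad); the pin rests through slot and cross hole, its marked shank point within 14 mm of the hole's centre and its shank within 0.17 rad of the hole's axis (all of step 1 and all of step 4 and linear speed of pin below 0.02 m/s); the robot touches nothing.
It fails at once if the mug is shoved aside (more than 40 mm) (distance of mug from where it was at the start of the episode above 0.04 m).
It fails at once if the sauce bottle is shoved aside (more than 40 mm) (distance of squeeze_bottle from where it was at the start of the episode above 0.04 m).
Of tin_1, tin_2, tin_3, tin_4 only 2 to 3 are there at a start; the rules pass over those that are not, and their reading is None.
At some moment in a run one of tin_1, tin_2, tin_3, tin_4, pin may be knocked a few centimetres aside while the robot is not near it.
Once in a run the grip may slacken for a moment while it holds something.
It also fails if it takes over 210 s, if anything falls off the work surface, if the arm or the gripper's body presses on something with over 40 N, if the wrist force passes 120 N, or if a joint passes its speed limit or range.

## Working session

There is one attempt and no reset: what is moved stays moved. The work goes in short steps, Python scripts to look and compute and a tool call to move; the robot and the scene stay as the last step left them, time stands still between calls to the robot, and variables do not carry over. Pictures are saved under pics/ and viewed, at most 14 in all, crops included, and the job is handed in when it is done.

Besides the shell and the picture viewer there is one more tool, called after ">>>" as name(argument=value, ...) on one line, values as JSON. send_rows: Moves the arm, as the interface text tells. Its arguments: {"type":"object","properties":{"increments":{"type":"string"}},"required":["increments"]}

```bash
mkdir -p pics; cat > h.py <<'E'
import numpy as np, cv2
from cell import robot, cams
def cap(n,f=None):
    im=cams.capture(n)
    if f: cv2.imwrite('pics/'+f,im[:,:,::-1])
    return im
def ray(n,u,v):
    p=cams.camera_params(n);R=np.array(p['R']);t=np.array(p['t'])
    d=R.T@np.array([(u-p['cx'])/p['fx'],(v-p['cy'])/p['fy'],1]);return -R.T@t,d
def plane(n,u,v,z):
    c,d=ray(n,u,v);return c+d*(z-c[2])/d[2]
def proj(n,X):
    p=cams.camera_params(n);x=np.array(p['R'])@np.array(X)+np.array(p['t'])
    return np.array([p['fx']*x[0]/x[2]+p['cx'],p['fy']*x[1]/x[2]+p['cy']])
def two(a,b):
    (c,d),(e,f)=ray('top',*a),ray('scene',*b)
    s=np.linalg.lstsq(np.array([d,-f]).T,e-c,rcond=None)[0];P,Q=c+s[0]*d,e+s[1]*f
    return (P+Q)/2,np.linalg.norm(P-Q)
E
python3 - <<'E'
from h import *
np.set_printoptions(precision=3,suppress=True)
cap('top','t0.png');cap('scene','s0.png')
for n in('top','scene'):
    p=cams.camera_params(n);print(n,p['fx'],ray(n,p['cx'],p['cy']))
s=robot.read_state();print(s)
E
```

```text
top 385.83243392911174 (array([ 0.382, -0.072,  1.246]), array([ 0.131,  0.03 , -0.991]))
scene 423.1943825127833 (array([ 1.336, -0.567,  0.773]), array([-0.72 ,  0.443, -0.534]))
{'time_s': 0.1, 'joint_positions': array([-1.297,  0.435,  0.025,  1.574, -0.012,  1.134, -0.075]), 'qvel': array([ 0.002, -0.002, -0.   , -0.004,  0.001, -0.002,  0.001]), 'joint_efforts': array([  0.004, -66.913,   0.988, -31.515,  -0.061,   0.037,   0.   ]), 'tool_pos': array([0.23 , 0.581, 0.226]), 'orientation': array([-3.14 ,  0.   ,  2.765]), 'force': array([-0.017, -0.629,  1.047]), 'wrist_torque': array([ 0.044, -0.001,  0.056]), 'finger_force': 0.0, 'finger_gap': 0.09187434879103981}
```

View pics/t0.png

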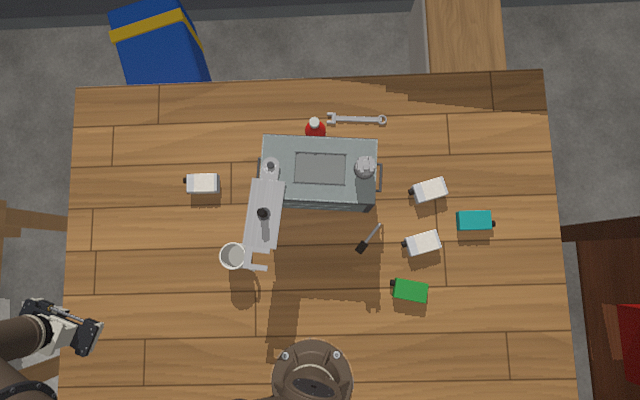

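View pics/s0.png

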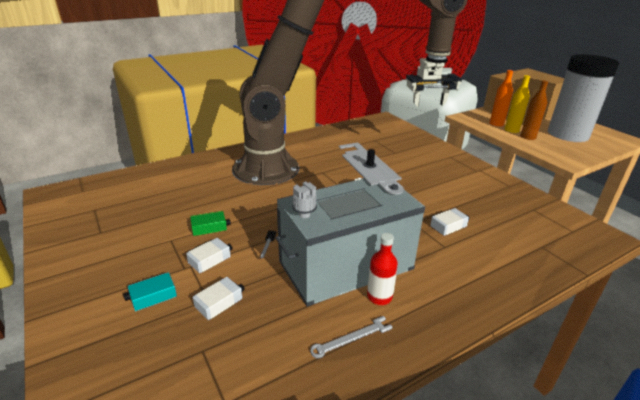

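Top view: white tins are at (203,183), (430,189) and (423,243). The decoys are turquoise at (475,220) and green at (411,290). Pin handle is at (361,247) with its shank to (381,225); the spanner at (356,119) is a lookalike for it. Nut at (365,167), knob at (263,213), bolt at (270,165), mug at (232,256), bottle at (315,128). I choose the three white tins and the black-handled pin.

```bash
python3 - <<'E'
from h import *
np.set_printoptions(precision=4,suppress=True)
im=cv2.imread('pics/t0.png')
c=im[130:310,170:510]; 
cv2.imwrite('pics/t0c.png',cv2.resize(c[:,:200],None,fx=4,fy=4,interpolation=cv2.INTER_CUBIC)[:600])
d=cv2.resize(im[150:310,340:510],None,fx=3.7,fy=3.7,interpolation=cv2.INTER_CUBIC);cv2.imwrite('pics/t0d.png',d)
hsv=cv2.cvtColor(im,cv2.COLOR_BGR2HSV)
for (u,v) in[(203,183),(430,189),(423,243)]:
    m=((hsv[:,:,1]<40)&(hsv[:,:,2]>150)).astype(np.uint8)
    w=np.zeros_like(m);w[v-25:v+25,u-28:u+28]=m[v-25:v+25,u-28:u+28]
    cs=max(cv2.findContours(w,0,2)[0],key=cv2.contourArea)
    r=cv2.minAreaRect(cs);b=np.array([plane('top',*p,.036) for p in cv2.boxPoints(r)])
    e=[b[1]-b[0],b[2]-b[1]];L=[np.linalg.norm(x) for x in e];l=e[int(L[1]>L[0])]
    print(r,L,b.mean(0)[:2],'longaxis deg',np.degrees(np.arctan2(l[1],l[0])))
E
```

```text
((201.0, 182.0), (18.0, 30.0), 90.0) [np.float64(0.09802045225842386), np.float64(0.05891377917857574)] [0.6264 0.3376] longaxis deg -91.84313595634833
((429.9679260253906, 189.0596466064453), (19.252307891845703, 32.087181091308594), 73.3007583618164) [np.float64(0.10156488411533121), np.float64(0.06090027036399208)] [ 0.5809 -0.3915] longaxis deg -74.84065026289245
((423.24676513671875, 242.3391876220703), (19.977375030517578, 32.56199645996094), 73.61045837402344) [np.float64(0.10126217313939405), np.float64(0.061057556238593734)] [ 0.4145 -0.3604] longaxis deg -75.1842821144964
```

View pics/t0c.png

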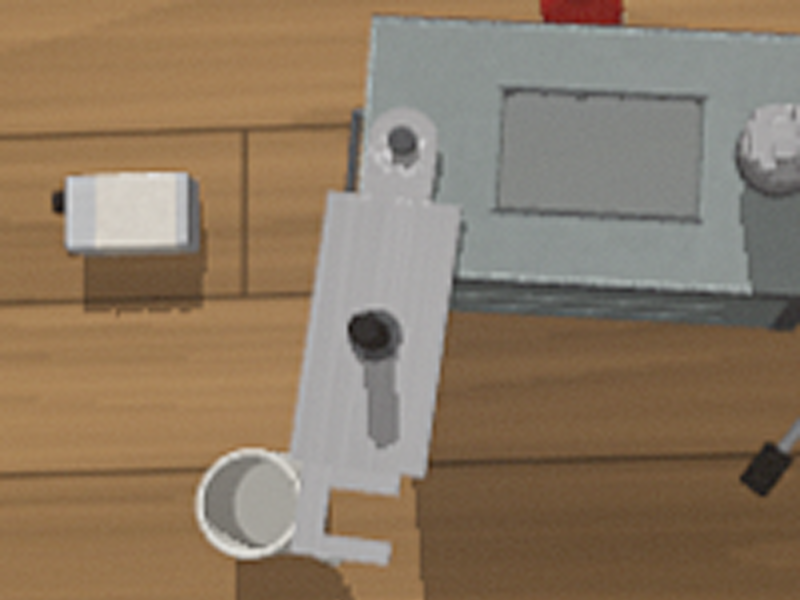

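View pics/t0d.png

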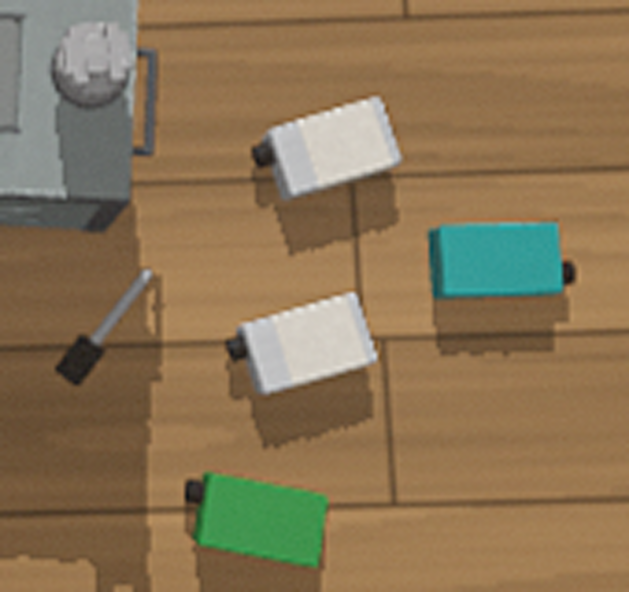

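Crops: mouth corners are at about (295.8,152), (346.3,154.3), (344.5,185) and (294.3,182.5). The white tins (paper sleeves, caps to the left) are confirmed. The pin handle is at (361,247), pointing up and to the right.

```bash
python3 - <<'E'
from h import *
np.set_printoptions(precision=4,suppress=True)
q=[(295.8,152),(346.3,154.3),(344.5,185),(294.3,182.5)]
b=np.array([plane('top',*p,.205) for p in q])
print(b[:,:2],'mouth',b.mean(0)[:2]);
y=(b[0]-b[1])+(b[3]-b[2]);x=(b[0]-b[3])+(b[1]-b[2])
print('yaw from y',np.degrees(np.arctan2(-y[0],y[1])),'x',np.degrees(np.arctan2(x[1],x[0])))
th=np.arctan2(-y[0],y[1]);R=np.array([[np.cos(th),-np.sin(th)],[np.sin(th),np.cos(th)]])
o=b.mean(0)[:2]-R@[0,-.005];print('box',o,'bolt',o+R@[0,.13],'stud',o+R@[0,-.125])
for n,p,z in[('boltseen',(270.5,165.5),.215),('knobtop',(262,212.5),.263),('nut/stud top',(365.5,163.5),.2765),('handle',(361.4,247),.012),('tip',(380.3,224.3),.006),('mug',(233,256),.095)]:
    print(n,plane('top',*p,z)[:2])
S=[*(o+R@[0,-.125]),.2765];print(proj('top',S),proj('scene',S))
im=cv2.imread('pics/s0.png')
cv2.imwrite('pics/s0n.png',cv2.resize(im[165:255,260:420],None,fx=5,fy=5,interpolation=cv2.INTER_CUBIC))
E
```

```text
[[ 0.6685  0.0156]
 [ 0.6572 -0.124 ]
 [ 0.5713 -0.1161]
 [ 0.5826  0.0213]] mouth [ 0.6199 -0.0508]
yaw from y -4.651401433509302 x -4.509439680821201
box [ 0.6203 -0.0458] bolt [0.6308 0.0837] stud [ 0.6102 -0.1704]
boltseen [0.6301 0.085 ]
knobtop [0.4954 0.1008]
nut/stud top [ 0.6125 -0.1686]
handle [ 0.4054 -0.171 ]
tip [ 0.4763 -0.2347]
mug [0.387 0.218]
[366.2423 164.3544] [302.3799 187.7428]
```

View pics/s0n.png

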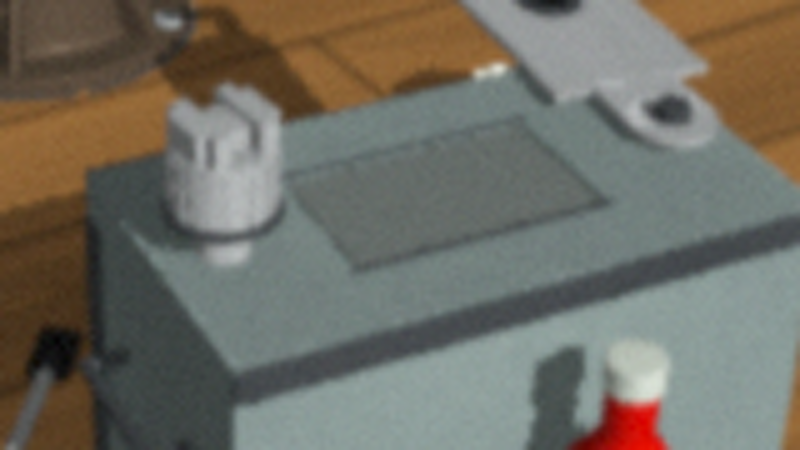

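Scene crop: the nut sits about one to two turns up with its slot visible, and the flap is shut. Box yaw is about -4.6° and the mouth is at (0.620,-0.051). Now tin_1, on the left at (0.626,0.338).

>>> send_rows(increments="396 -243 -100 0 0 -1.226 1;396 -243 -100 0 0 -1.226 1;396 -243 -100 0 0 -1.226 1;396 -243 -100 0 0 -1.226 1;396 -243 -100 0 0 -1.226 1;396 -243 -100 0 0 -1.226 1;396 -243 -100 0 0 -1.226 1;396 -243 -100 0 0 -1.226 1;396 -243 -100 0 0 -1.226 1;396 -243 -100 0 0 -1.226 1")

```text
time_s: 1.1
tool_pos: [0.6293, 0.3333, 0.1252]
orientation: [3.141, 0.003, 1.533]
force: [0.3, 0.9, 0.1]
finger_gap: 0.0918
finger_force: 0.0
```

```bash
cat >> h.py <<'E'
def tins(f=None,win=((203,183),(430,189),(423,243))):
    im=cap('top',f)[:,:,::-1];hsv=cv2.cvtColor(np.ascontiguousarray(im),cv2.COLOR_BGR2HSV)
    m=((hsv[:,:,1]<40)&(hsv[:,:,2]>150)).astype(np.uint8)
    for u,v in win:
        w=np.zeros_like(m);w[v-30:v+30,u-32:u+32]=m[v-30:v+30,u-32:u+32]
        cs=cv2.findContours(w,0,2)[0]
        if not cs: print('none');continue
        r=cv2.minAreaRect(max(cs,key=cv2.contourArea));b=np.array([plane('top',*p,.036) for p in cv2.boxPoints(r)])
        e=[b[1]-b[0],b[2]-b[1]];L=[np.linalg.norm(x) for x in e];l=e[int(L[1]>L[0])]
        print(np.round(r[0]),np.round(L,3),np.round(b.mean(0)[:2],4),'long',round(np.degrees(np.arctan2(l[1],l[0])),1))
def st():
    s=robot.read_state();o=s['orientation'];print(round(s['time_s'],2),np.round(s['tool_pos'],4),'ydir',round(np.degrees(o[2])-90,2),np.round(o,3),'F',np.round(s['force'],1),'gap',round(s['finger_gap'],4),'ff',round(s['finger_force'],1),'j',np.round(s['joint_positions'],2))
E
python3 -c "
from h import *
st();tins('t1.png')"
```

```text
1.1 [0.6293 0.3333 0.1252] ydir -2.16 [3.141e+00 3.000e-03 1.533e+00] F [0.3 0.9 0.1] gap 0.0918 ff 0.0 j [-0.78  0.68  0.36  1.47 -0.26  1.05 -0.4 ]
[204. 182.] [0.075 0.059] [0.626  0.3262] long -91.8
[430. 189.] [0.102 0.061] [ 0.5807 -0.3915] long -74.8
[423. 242.] [0.105 0.061] [ 0.4143 -0.3589] long -75.6
```

>>> send_rows(increments="0 0 -45 0 0 0 1;0 0 -85 0 0 0 1;0 0 -117 0 0 0 1;0 0 -117 0 0 0 1;0 0 -117 0 0 0 0;0 0 -117 0 0 0 0;0 0 -117 0 0 0 0;0 0 -117 0 0 0 0")

```text
time_s: 1.95
tool_pos: [0.6268, 0.3387, 0.0115]
orientation: [3.14, -0.001, 1.539]
force: [0.7, 0.2, 0.1]
finger_gap: 0.0642
finger_force: 0.0
```

>>> send_rows(increments="0 0 0 0 0 0 0;0 0 45 0 0 0 0;0 0 95 0 0 0 0;0 0 145 0 0 0 0;0 0 195 0 0 0 0;0 0 242 0 0 0 0;0 0 242 0 0 0 0")

```text
time_s: 2.65
tool_pos: [0.6292, 0.3391, 0.2603]
orientation: [3.131, -0.007, 1.538]
force: [0.3, -0.6, -1.6]
finger_gap: 0.06
finger_force: 29.8
```

```bash
python3 -c "
from h import *
st()"
```

```text
2.65 [0.6292 0.3391 0.2603] ydir -1.85 [ 3.131 -0.007  1.538] F [ 0.3 -0.6 -1.6] gap 0.06 ff 29.8 j [-0.8   0.57  0.4   1.31 -0.22  1.29 -0.43]
```

>>> send_rows(increments="-2 -45 10 0 0 -0.01 0;-4 -93 12 0 0 -0.02 0;-5 -142 12 0 0 -0.03 0;-6 -190 12 0 0 -0.048 0;-6 -239 12 0 0 -0.048 0;-6 -288 12 0 0 -0.048 0;-6 -336 12 0 0 -0.048 0;-6 -370 5 0 0 -0.048 0;-6 -392 0 0 0 -0.048 0;-6 -392 0 0 0 -0.048 0")

```text
time_s: 3.65
tool_pos: [0.6187, -0.059, 0.251]
orientation: [-3.14, 0.002, 1.484]
force: [-0.2, 0.4, -0.9]
finger_gap: 0.06
finger_force: 29.8
```

>>> send_rows(increments="0 0 -15 0 0 0 0;0 0 -25 0 0 0 0;0 0 -30 0 0 0 0;0 0 -33 0 0 0 0;0 0 -33 0 0 0 0")

```text
time_s: 4.15
tool_pos: [0.6199, -0.0534, 0.2185]
orientation: [-3.141, 0.0, 1.491]
force: [0.2, -0.3, -1.3]
finger_gap: 0.0602
finger_force: 29.8
```

```bash
python3 -c "
from h import *
st()
a=cap('top')[120:210,230:390];b=cap('scene')[150:260,250:450]
cv2.imwrite('pics/p1.png',np.vstack([cv2.resize(a,(500,281)),cv2.resize(b,(500,275))])[:,:,::-1])"
```

```text
4.15 [ 0.6199 -0.0534  0.2185] ydir -4.55 [-3.141  0.     1.491] F [ 0.2 -0.3 -1.3] gap 0.0602 ff 29.8 j [-0.32  0.46  0.47  1.62 -0.22  1.12  0.13]
```

View pics/p1.png

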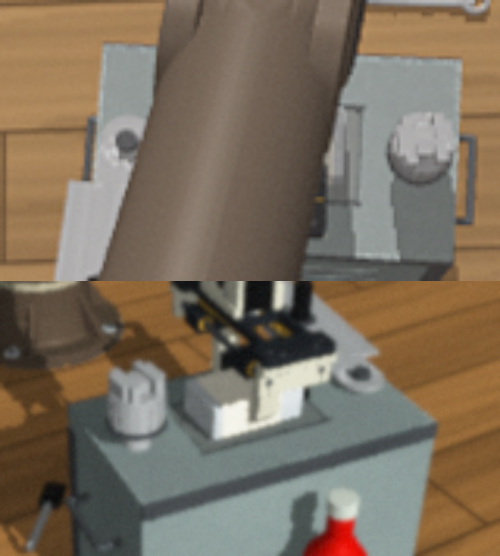

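Crop: the tin is held level right over the mouth. Release it, lift, shut the fingers and press.

>>> send_rows(increments="0 0 -2 0 0 0 0;0 0 -2 0 0 0 0.5;0 0 -2 0 0 0 1;0 0 -2 0 0 0 1;0 0 -2 0 0 0 1;0 0 15 0 0 0 1;0 0 45 0 0 0 1;-6 0 45 0 0 0 0;-6 0 45 0 0 0 0;-6 0 45 0 0 0 0")

```text
time_s: 5.25
tool_pos: [0.6136, -0.0537, 0.2631]
orientation: [-3.141, -0.0, 1.491]
force: [0.4, 0.0, -0.1]
finger_gap: 0.0724
finger_force: 0.0
```

```bash
python3 -c "
from h import *
st()
a=cap('top')[120:210,230:390];b=cap('scene')[150:260,250:450]
cv2.imwrite('pics/p2.png',np.vstack([cv2.resize(a,(500,281)),cv2.resize(b,(500,275))])[:,:,::-1])"
```

```text
5.25 [ 0.6136 -0.0537  0.2631] ydir -4.58 [-3.141 -0.     1.491] F [ 0.4  0.  -0.1] gap 0.0724 ff 0.0 j [-0.33  0.41  0.48  1.57 -0.2   1.21  0.11]
```

View pics/p2.png

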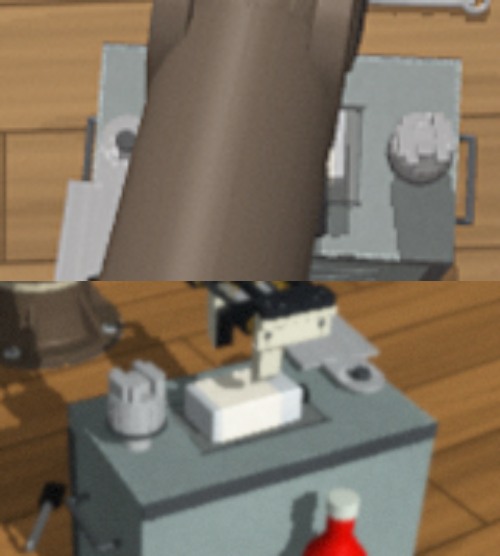

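Crop: the tin lies on the flap, well inside the mouth.

>>> send_rows(increments="0 0 0 0 0 0 0;0 0 0 0 0 0 0;0 0 0 0 0 0 0;0 0 0 0 0 0 0;0 0 -12 0 0 0 0;0 0 -20 0 0 0 0;0 0 -30 0 0 0 0;0 0 -40 0 0 0 0;0 0 -50 0 0 0 0;0 0 -60 0 0 0 0")

```text
time_s: 6.35
tool_pos: [0.6091, -0.0535, 0.2018]
orientation: [-3.131, -0.001, 1.49]
force: [-25.2, 3.0, 10.3]
finger_gap: 0.0004
finger_force: 13.5
```

>>> send_rows(increments="0 0 -10 0 0 0 0;0 0 -20 0 0 0 0;0 0 -30 0 0 0 0;0 0 -40 0 0 0 0;0 0 -51 0 0 0 0;0 0 -51 0 0 0 0;0 0 -51 0 0 0 0")

```text
time_s: 7.05
tool_pos: [0.6053, -0.0533, 0.1483]
orientation: [-3.124, -0.0, 1.49]
force: [-23.3, 2.2, -1.3]
finger_gap: 0.0003
finger_force: 11.5
```

```bash
python3 -c "
from h import *
st()
b=cap('scene')[150:260,250:450]
cv2.imwrite('pics/p3.png',cv2.resize(b,(500,275))[:,:,::-1])"
```

```text
7.05 [ 0.6053 -0.0533  0.1483] ydir -4.64 [-3.124 -0.     1.49 ] F [-23.3   2.2  -1.3] gap 0.0003 ff 11.5 j [-0.3   0.51  0.44  1.72 -0.25  0.98  0.16]
```

View pics/p3.png

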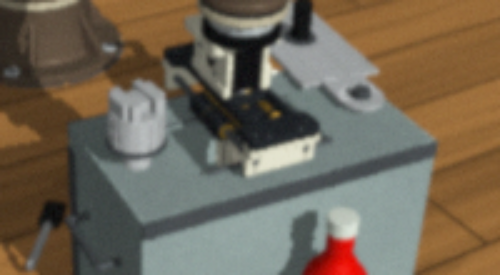

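>>> send_rows(increments="0 0 0 0 0 0 0;0 0 20 0 0 0 0;0 0 50 0 0 0 0;0 0 90 0 0 0 0;0 0 128 0 0 0 0;0 0 128 0 0 0 0;0 0 128 0 0 0 1;0 -60 128 0 0 0 1;0 -100 128 0 0 0 1;0 -100 128 0 0 0 1")

```text
time_s: 8.1
tool_pos: [0.6146, -0.1494, 0.28]
orientation: [-3.141, -0.011, 1.493]
force: [3.4, 10.3, 20.3]
finger_gap: 0.0278
finger_force: 9.8
```

```bash
python3 -c "
from h import *
st()
a=cap('top')[120:210,230:390];b=cap('scene')[150:260,250:450]
cv2.imwrite('pics/p4.png',np.vstack([cv2.resize(a,(500,281)),cv2.resize(b,(500,275))])[:,:,::-1])
tins()"
```

```text
8.1 [ 0.6146 -0.1494  0.28  ] ydir -4.48 [-3.141 -0.011  1.493] F [ 3.4 10.3 20.3] gap 0.0278 ff 9.8 j [-0.17  0.43  0.5   1.5  -0.23  1.26  0.28]
none
[430. 189.] [0.102 0.061] [ 0.5807 -0.3915] long -74.8
[423. 242.] [0.105 0.061] [ 0.4143 -0.3589] long -75.6
```

View pics/p4.png

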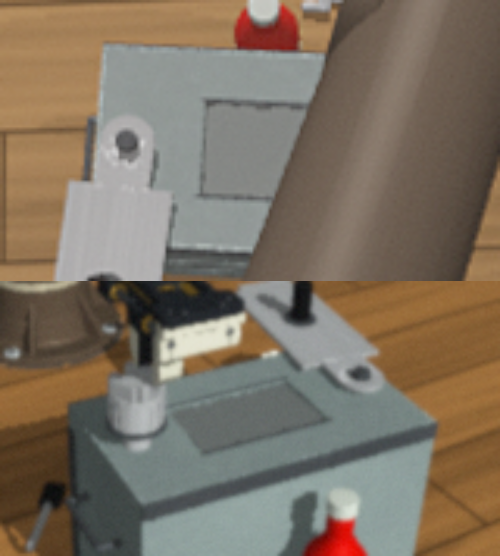

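Crop: the tin is gone and the flap is shut, but the fingers now touch the nut top. Lift at once.

>>> send_rows(increments="0 0 30 0 0 0 0.3;0 0 50 0 0 0 0.3;0 0 50 0 0 0 1;0 0 50 0 0 0 1")

```text
time_s: 8.65
tool_pos: [0.6137, -0.1536, 0.3291]
orientation: [-3.14, -0.0, 1.491]
force: [-0.2, -0.1, -1.0]
finger_gap: 0.0445
finger_force: 0.0
```

```bash
python3 -c "
from h import *
st()"
```

```text
8.65 [ 0.6137 -0.1536  0.3291] ydir -4.58 [-3.14  -0.     1.491] F [-0.2 -0.1 -1. ] gap 0.0445 ff 0.0 j [-0.18  0.41  0.52  1.42 -0.2   1.37  0.26]
```

>>> send_rows(increments="-8 -50 0 0 0 0.1 1;-15 -98 0 0 0 0.2 1;-22 -146 0 0 0 0.3 1;-28 -194 0 0 0 0.346 1;-33 -238 -10 0 0 0.346 1;-33 -238 -60 0 0 0.346 1;-33 -238 -110 0 0 0.346 1;-33 -238 -160 0 0 0.346 1;-33 -238 -205 0 0 0.346 1;-33 -238 -205 0 0 0.346 1")

```text
time_s: 9.65
tool_pos: [0.5764, -0.3881, 0.1169]
orientation: [-3.132, -0.011, 1.837]
force: [0.6, 0.8, -0.0]
finger_gap: 0.0918
finger_force: 0.0
```

>>> send_rows(increments="0 0 -45 0 0 0 1;0 0 -85 0 0 0 1;0 0 -115 0 0 0 1;0 0 -115 0 0 0 1;0 0 -115 0 0 0 0;0 0 -115 0 0 0 0;0 0 -115 0 0 0 0;0 0 -115 0 0 0 0;0 0 -115 0 0 0 0")

```text
time_s: 10.55
tool_pos: [0.5814, -0.3922, 0.012]
orientation: [3.141, 0.001, 1.837]
force: [-1.4, 1.0, 6.9]
finger_gap: 0.0595
finger_force: 30.0
```

>>> send_rows(increments="0 0 0 0 0 0 0;0 0 45 0 0 0 0;0 0 95 0 0 0 0;0 0 145 0 0 0 0;0 0 195 0 0 0 0;0 0 245 0 0 0 0;0 0 295 0 0 0 0;0 0 340 0 0 0 0;0 0 340 0 0 0 0")

```text
time_s: 11.45
tool_pos: [0.5823, -0.3937, 0.3586]
orientation: [3.134, 0.008, 1.837]
force: [-0.2, -0.7, -0.6]
finger_gap: 0.0597
finger_force: 30.0
```

```bash
python3 -c "
from h import *
st()"
```

```text
11.45 [ 0.5823 -0.3937  0.3586] ydir 15.22 [3.134 0.008 1.837] F [-0.2 -0.7 -0.6] gap 0.0597 ff 30.0 j [ 0.25  0.53  0.49  1.17 -0.24  1.49  0.96]
```

>>> send_rows(increments="5 45 0 0 0 -0.08 0;11 93 0 0 0 -0.16 0;17 141 0 0 0 -0.24 0;23 190 0 0 0 -0.32 0;29 239 0 0 0 -0.346 0;35 288 0 0 0 -0.346 0;39 338 0 0 0 -0.346 0;39 338 0 0 0 -0.346 0;39 338 -48 0 0 -0.346 0;39 338 -90 0 0 -0.346 0")

```text
time_s: 12.45
tool_pos: [0.6201, -0.0535, 0.2598]
orientation: [3.14, -0.0, 1.492]
force: [0.0, -0.1, -1.5]
finger_gap: 0.0599
finger_force: 30.0
```

>>> send_rows(increments="0 0 -10 0 0 0 0;0 0 -25 0 0 0 0;0 0 -35 0 0 0 0;0 0 -42 0 0 0 0;0 0 -42 0 0 0 0;0 0 -43 0 0 0 0")

```text
time_s: 13.05
tool_pos: [0.6205, -0.054, 0.2186]
orientation: [3.14, -0.0, 1.491]
force: [0.0, -0.4, 0.2]
finger_gap: 0.06
finger_force: 30.0
```

```bash
python3 -c "
from h import *
st()
b=cap('scene')[150:260,250:450]
cv2.imwrite('pics/p5.png',cv2.resize(b,(500,275))[:,:,::-1])"
```

```text
13.05 [ 0.6205 -0.054   0.2186] ydir -4.59 [ 3.14  -0.     1.491] F [ 0.  -0.4  0.2] gap 0.06 ff 30.0 j [-0.32  0.46  0.48  1.62 -0.23  1.12  0.13]
```

View pics/p5.png

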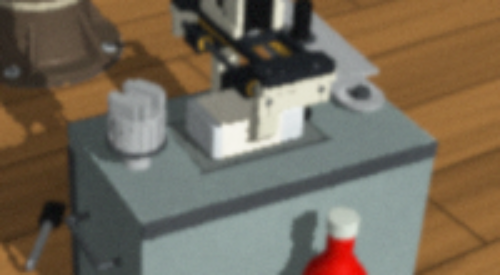

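Crop: the second tin is held right above the mouth, placed as the first was. Same release and press.

>>> send_rows(increments="0 0 0 0 0 0 0.5;0 0 0 0 0 0 1;0 0 0 0 0 0 1;0 0 0 0 0 0 1;0 0 15 0 0 0 1;0 0 46 0 0 0 1;-6 0 46 0 0 0 0;-6 0 46 0 0 0 0;-6 0 46 0 0 0 0;-6 0 46 0 0 0 0")

```text
time_s: 14.1
tool_pos: [0.6136, -0.0537, 0.2629]
orientation: [-3.14, 0.0, 1.491]
force: [-0.0, -0.6, 0.0]
finger_gap: 0.0646
finger_force: 0.0
```

>>> send_rows(increments="0 0 0 0 0 0 0;0 0 0 0 0 0 0;0 0 0 0 0 0 0;0 0 0 0 0 0 0;0 0 -12 0 0 0 0;0 0 -20 0 0 0 0;0 0 -30 0 0 0 0;0 0 -40 0 0 0 0;0 0 -50 0 0 0 0;0 0 -60 0 0 0 0")

```text
time_s: 15.1
tool_pos: [0.6091, -0.0535, 0.2018]
orientation: [-3.131, -0.001, 1.49]
force: [-25.8, 2.4, 11.2]
finger_gap: 0.0002
finger_force: 13.5
```

>>> send_rows(increments="0 0 -10 0 0 0 0;0 0 -20 0 0 0 0;0 0 -30 0 0 0 0;0 0 -40 0 0 0 0;0 0 -51 0 0 0 0;0 0 -51 0 0 0 0;0 0 -51 0 0 0 0")

```text
time_s: 15.8
tool_pos: [0.6053, -0.0533, 0.1483]
orientation: [-3.124, -0.0, 1.49]
force: [-23.5, 1.6, -0.2]
finger_gap: 0.0001
finger_force: 11.5
```

>>> send_rows(increments="0 0 0 0 0 0 0;0 0 20 0 0 0 0;0 0 50 0 0 0 0;0 0 90 0 0 0 0;0 0 140 0 0 0 0;0 0 188 0 0 0 0;0 0 188 0 0 0 1")

```text
time_s: 16.5
tool_pos: [0.617, -0.0548, 0.3472]
orientation: [3.13, -0.001, 1.49]
force: [1.0, -0.7, -0.9]
finger_gap: 0.0046
finger_force: 0.0
```

```bash
python3 -c "
from h import *
st();tins()
b=cap('scene')[150:300,150:450]
cv2.imwrite('pics/p6.png',cv2.resize(b,(600,300))[:,:,::-1])"
```

```text
16.5 [ 0.617  -0.0548  0.3472] ydir -4.6 [ 3.13e+00 -1.00e-03  1.49e+00] F [ 1.  -0.7 -0.9] gap 0.0046 ff 0.0 j [-0.34  0.37  0.51  1.43 -0.18  1.38  0.09]
none
none
[423. 242.] [0.102 0.061] [ 0.4147 -0.3604] long -75.6
```

View pics/p6.png

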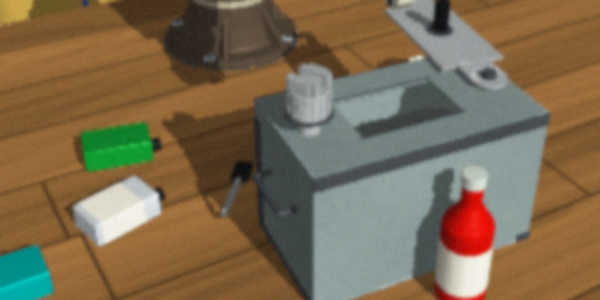

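Crop: the second tin is gone and the flap is still swinging shut. The third tin is unmoved.

>>> send_rows(increments="-26 -40 0 0 0 0.1 1;-52 -80 0 0 0 0.2 1;-78 -120 0 0 0 0.3 1;-104 -160 0 0 0 0.337 1;-130 -200 0 0 0 0.337 1;-156 -240 0 0 0 0.337 1;-182 -280 -30 0 0 0.337 1;-200 -306 -70 0 0 0.337 1;-200 -306 -118 0 0 0.337 1;-200 -306 -165 0 0 0.337 1")

```text
time_s: 17.6
tool_pos: [0.4119, -0.3608, 0.1734]
orientation: [-3.141, -0.0, 1.824]
force: [0.2, 1.0, -0.6]
finger_gap: 0.0898
finger_force: 0.0
```

```bash
python3 -c "
from h import *
st();tins('t2.png')
b=cv2.imread('pics/t2.png')[145:190,285:355];print(b[10:35,15:55].mean((0,1)),cv2.imread('pics/t0.png')[155:180,300:340].mean((0,1)))"
```

```text
17.6 [ 0.4119 -0.3608  0.1734] ydir 14.53 [-3.141 -0.     1.824] F [ 0.2  1.  -0.6] gap 0.0898 ff 0.0 j [ 0.22  0.39  0.54  1.86 -0.24  0.95  1.12]
none
none
[420. 243.] [0.079 0.06 ] [ 0.4117 -0.3495] long -75.6
[136.542 139.088 137.182] [130.821 133.261 131.387]
```

>>> send_rows(increments="0 0 -45 0 0 0 1;0 0 -95 0 0 0 1;0 0 -135 0 0 0 1;0 0 -165 0 0 0 1;0 0 -165 0 0 0 1;0 0 -165 0 0 0 0;0 0 -165 0 0 0 0;0 0 -165 0 0 0 0;0 0 -165 0 0 0 0;0 0 -165 0 0 0 0")

```text
time_s: 18.65
tool_pos: [0.4146, -0.3601, 0.0123]
orientation: [3.14, 0.001, 1.828]
force: [-0.6, 0.9, 9.2]
finger_gap: 0.0599
finger_force: 30.0
```

>>> send_rows(increments="0 0 0 0 0 0 0;0 0 45 0 0 0 0;0 0 95 0 0 0 0;0 0 145 0 0 0 0;0 0 195 0 0 0 0;0 0 245 0 0 0 0;0 0 295 0 0 0 0;0 0 340 0 0 0 0;0 0 340 0 0 0 0")

```text
time_s: 19.55
tool_pos: [0.4154, -0.3619, 0.3576]
orientation: [3.134, 0.007, 1.827]
force: [0.7, -0.3, -1.6]
finger_gap: 0.06
finger_force: 30.0
```

```bash
python3 -c "
from h import *
st()"
```

```text
19.55 [ 0.4154 -0.3619  0.3576] ydir 14.7 [3.134 0.007 1.827] F [ 0.7 -0.3 -1.6] gap 0.06 ff 30.0 j [ 0.14  0.24  0.62  1.59 -0.14  1.35  1.03]
```

>>> send_rows(increments="26 38 0 0 0 -0.08 0;52 76 0 0 0 -0.16 0;78 115 0 0 0 -0.24 0;104 154 0 0 0 -0.32 0;130 193 0 0 0 -0.337 0;156 232 0 0 0 -0.337 0;182 270 0 0 0 -0.337 0;206 306 0 0 0 -0.337 0;206 306 -48 0 0 -0.337 0;206 306 -90 0 0 -0.337 0")

```text
time_s: 20.55
tool_pos: [0.6205, -0.0519, 0.2593]
orientation: [3.141, -0.0, 1.494]
force: [-1.1, -1.5, -1.2]
finger_gap: 0.0599
finger_force: 30.0
```

>>> send_rows(increments="0 0 -10 0 0 0 0;0 0 -25 0 0 0 0;0 0 -35 0 0 0 0;0 0 -42 0 0 0 0;0 0 -42 0 0 0 0;0 0 -43 0 0 0 0")

```text
time_s: 21.15
tool_pos: [0.6205, -0.054, 0.2192]
orientation: [3.14, -0.0, 1.491]
force: [-0.9, -0.5, -0.8]
finger_gap: 0.06
finger_force: 30.0
```

Grip held at a 60 mm gap and at the same pose as before, so repeat the release and press.

>>> send_rows(increments="0 0 0 0 0 0 0.5;0 0 0 0 0 0 1;0 0 0 0 0 0 1;0 0 0 0 0 0 1;0 0 15 0 0 0 1;0 0 46 0 0 0 1;-6 0 46 0 0 0 0;-6 0 46 0 0 0 0;-6 0 46 0 0 0 0;-6 0 46 0 0 0 0")

```text
time_s: 22.15
tool_pos: [0.6136, -0.0536, 0.2634]
orientation: [-3.14, 0.0, 1.491]
force: [-0.1, -0.6, 1.0]
finger_gap: 0.0643
finger_force: 0.0
```

>>> send_rows(increments="0 0 0 0 0 0 0;0 0 0 0 0 0 0;0 0 0 0 0 0 0;0 0 0 0 0 0 0;0 0 -12 0 0 0 0;0 0 -20 0 0 0 0;0 0 -30 0 0 0 0;0 0 -40 0 0 0 0;0 0 -50 0 0 0 0;0 0 -60 0 0 0 0")

```text
time_s: 23.15
tool_pos: [0.6093, -0.0535, 0.2024]
orientation: [-3.132, -0.001, 1.49]
force: [-26.0, 2.8, 10.8]
finger_gap: 0.0004
finger_force: 13.6
```

>>> send_rows(increments="0 0 -10 0 0 0 0;0 0 -20 0 0 0 0;0 0 -30 0 0 0 0;0 0 -40 0 0 0 0;0 0 -51 0 0 0 0;0 0 -51 0 0 0 0;0 0 -51 0 0 0 0")

```text
time_s: 23.85
tool_pos: [0.6053, -0.0533, 0.1488]
orientation: [-3.124, -0.0, 1.49]
force: [-23.2, 1.5, -1.1]
finger_gap: 0.0006
finger_force: 11.6
```

>>> send_rows(increments="0 0 0 0 0 0 0;0 0 20 0 0 0 0;0 0 50 0 0 0 0;0 0 90 0 0 0 0;0 0 140 0 0 0 0;0 0 188 0 0 0 0;0 0 188 0 0 0 0.5;-50 0 188 0 0 0 0.5;-100 0 188 0 0 0 0.5;-150 0 188 0 0 0 0.5")

```text
time_s: 24.85
tool_pos: [0.4625, -0.0538, 0.3398]
orientation: [-3.141, 0.001, 1.491]
force: [-0.4, -0.4, 1.0]
finger_gap: 0.0278
finger_force: 0.0
```

>>> send_rows(increments="-30 0 0 0 0 0 0.5;-30 0 0 0 0 0 0.5;-30 0 0 0 0 0 0.5;-30 0 0 0 0 0 0.5;-30 0 0 0 0 0 0.5;-30 0 0 0 0 0 0.5;-30 0 0 0 0 0 0.5;-30 0 0 0 0 0 0.5;-30 0 0 0 0 0 0.5;-30 0 0 0 0 0 0.5")

```text
time_s: 25.85
tool_pos: [0.434, -0.0539, 0.3413]
orientation: [3.142, 0.0, 1.491]
force: [-1.0, -0.1, 0.2]
finger_gap: 0.046
finger_force: 0.0
```

```bash
python3 -c "
from h import *
st()
a=cap('top','t3.png')[130:260,230:400];b=cap('scene','s3.png')[165:255,250:450]
cv2.imwrite('pics/p7.png',np.vstack([cv2.resize(a,(500,382)),cv2.resize(b,(500,218))])[:,:,::-1])"
```

```text
25.85 [ 0.434  -0.0539  0.3413] ydir -4.59 [3.142 0.    1.491] F [-1.  -0.1  0.2] gap 0.046 ff 0.0 j [-0.49  0.01  0.51  1.84 -0.01  1.29 -0.06]
```

View pics/p7.png

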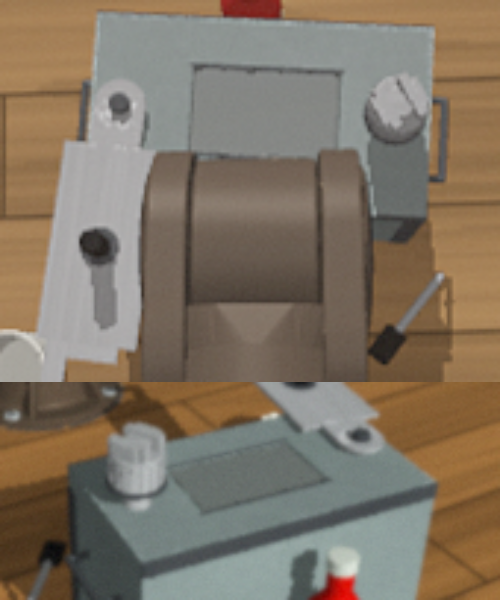

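Crop: the flap is shut, the lid is clear, the nut slot runs diagonally, and the pin is unmoved. Now grip the knob.

>>> send_rows(increments="20 50 0 0 0 0 1;40 100 0 0 0 0 1;61 155 0 0 0 0 1;61 155 0 0 0 0 1;61 155 -35 0 0 0 1;61 155 -75 0 0 0 1;61 155 -115 0 0 0 1;61 155 -115 0 0 0 1")

```text
time_s: 26.75
tool_pos: [0.4918, 0.1002, 0.2222]
orientation: [-3.134, 0.004, 1.491]
force: [-0.6, 0.8, 1.1]
finger_gap: 0.0913
finger_force: 0.0
```

>>> send_rows(increments="0 0 0 0 0 0 0;0 0 0 0 0 0 0;0 0 0 0 0 0 0;0 0 0 0 0 0 0;0 0 0 0 0 0 0;0 0 0 0 0 0 0;0 0 0 0 0 0 0;0 0 0 0 0 0 0")

```text
time_s: 27.55
tool_pos: [0.495, 0.1012, 0.2263]
orientation: [-3.142, 0.0, 1.491]
force: [0.3, -0.2, -0.6]
finger_gap: 0.0322
finger_force: 0.0
```

```bash
python3 -c "
from h import *
st()
P=np.array([.630,.0845])
for d in np.arange(173.2,267,4.62):
    a=np.radians(d);print(round(d,1),np.round(1000*(P+.135*np.array([np.cos(a),np.sin(a)])-[.495,.101])))"
```

```text
27.55 [0.495  0.1012 0.2263] ydir -4.59 [-3.142  0.     1.491] F [ 0.3 -0.2 -0.6] gap 0.0322 ff 0.0 j [-0.62  0.24  0.38  1.88 -0.1   1.04 -0.27]
173.2 [ 1. -1.]
177.8 [  0. -11.]
182.4 [  0. -22.]
187.1 [  1. -33.]
191.7 [  3. -44.]
196.3 [  5. -54.]
200.9 [  9. -65.]
205.5 [ 13. -75.]
210.2 [ 18. -84.]
214.8 [ 24. -94.]
219.4 [  31. -102.]
224.0 [  38. -110.]
228.6 [  46. -118.]
233.3 [  54. -125.]
237.9 [  63. -131.]
242.5 [  73. -136.]
247.1 [  83. -141.]
251.7 [  93. -145.]
256.4 [ 103. -148.]
261.0 [ 114. -150.]
265.6 [ 125. -151.]
```

>>> send_rows(increments="0 0 0 0 0 0 0;0 0 0 0 0 0 0;0 0 0 0 0 0 0;0 -11 0 0 0 0 0;0 -22 0 0 0 0 0;1 -33 0 0 0 0 0;3 -44 0 0 0 0 0;5 -54 0 0 0 0 0;9 -65 0 0 0 0 0;13 -75 0 0 0 0 0")

```text
time_s: 28.55
tool_pos: [0.5047, 0.0239, 0.2261]
orientation: [-3.135, 0.001, 1.49]
force: [-15.1, -4.0, 14.0]
finger_gap: 0.0199
finger_force: 29.7
```

>>> send_rows(increments="5 -9 0 0 0 0 0;11 -19 0 0 0 0 0;18 -27 0 0 0 0 0;25 -35 0 0 0 0 0;33 -43 0 0 0 0 0;41 -50 0 0 0 0 0;50 -56 0 0 0 0 0;60 -61 0 0 0 0 0;70 -66 0 0 0 0 0;80 -70 0 0 0 0 0")

```text
time_s: 29.55
tool_pos: [0.5833, -0.0585, 0.2261]
orientation: [-3.135, 0.014, 1.478]
force: [-13.4, -33.5, 6.1]
finger_gap: 0.0088
finger_force: 30.5
```

>>> send_rows(increments="10 -3 0 0 0 0 0;21 -5 0 0 0 0 0;32 -6 0 0 0 0 0;38 -6 0 0 0 0 0;38 -6 0 0 0 0 0;38 -6 0 0 0 0 0")

```text
time_s: 30.15
tool_pos: [0.6178, -0.0685, 0.2258]
orientation: [-3.13, 0.019, 1.474]
force: [-27.6, -38.6, 11.4]
finger_gap: 0.0005
finger_force: 25.2
```

```bash
python3 -c "
from h import *
st()"
```

```text
30.15 [ 0.6178 -0.0685  0.2258] ydir -5.54 [-3.13   0.019  1.474] F [-27.6 -38.6  11.4] gap 0.0005 ff 25.2 j [-0.3   0.46  0.46  1.6  -0.19  1.15  0.11]
```

>>> send_rows(increments="-8 -20 0 0 0 0 0;-8 -20 15 0 0 0 0;-8 -20 60 0 0 0 0;-8 -20 100 0 0 0 0;-58 -20 110 0 0 0 1;-108 -20 110 0 0 0 1;-150 -20 110 0 0 0 1;-190 -20 110 0 0 0 1;-190 -20 110 0 0 0 1")

```text
time_s: 31.05
tool_pos: [0.4312, -0.0715, 0.3364]
orientation: [-3.14, -0.001, 1.488]
force: [0.1, -0.0, 0.0]
finger_gap: 0.0357
finger_force: 0.0
```

```bash
python3 -c "
from h import *
st()
a=cap('top','t4.png')[130:260,230:400];b=cap('scene','s4.png')[155:255,250:450]
cv2.imwrite('pics/p8.png',np.vstack([cv2.resize(a,(457,350)),cv2.resize(b,(457,229))])[:,:,::-1])"
```

```text
31.05 [ 0.4312 -0.0715  0.3364] ydir -4.73 [-3.140e+00 -1.000e-03  1.488e+00] F [ 0.1 -0.   0. ] gap 0.0357 ff 0.0 j [-0.4   0.02  0.46  1.85 -0.01  1.28 -0.02]
```

View pics/p8.png

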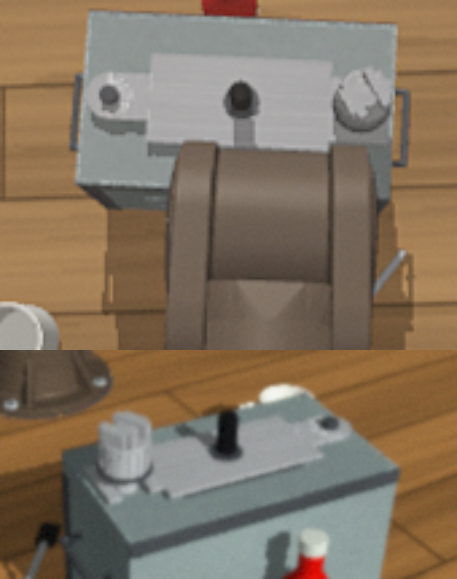

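Crop: the cover is nearly or fully home, with its knob at about (319,164.5) in top. Measure its angle.

```bash
python3 -c "
from h import *
im=cv2.imread('pics/t4.png');g=im.max(2)
def dark(x0,y0,x1,y1,t):
    m=(g[y0:y1,x0:x1]<t);v,u=np.nonzero(m);return u.mean()+x0,v.mean()+y0,len(u)
k=dark(308,155,332,172,60);b=dark(262,155,282,175,105);print(k,b)
K=plane('top',k[0],k[1],.26);B=plane('top',b[0],b[1],.217);d=K-B;print(K,B,np.linalg.norm(d[:2]),np.degrees(np.arctan2(d[1],d[0])))
# plate edges
gr=cv2.cvtColor(im,cv2.COLOR_BGR2GRAY)
for u in (292,300,340,348):
    c=gr[135:200,u].astype(int);print(u,[(135+i,c[i]) for i in range(8,60,1)][::1] if 0 else '', 135+np.argsort(-np.abs(np.diff(c)))[:4])
h=np.array([.6192,-.050,.26]);print('home pred',proj('top',h),proj('scene',h))
"
```

```text
(np.float64(318.9850746268657), np.float64(165.62686567164178), 67) (np.float64(269.52272727272725), np.float64(166.0681818181818), 44)
[ 0.61470993 -0.04903174  0.26      ] [0.62809272 0.0874043  0.217     ] 0.13709081386886315 -95.60212961196966
292  [182 187 183 198]
300  [181 135 182 149]
340  [185 184 137 151]
348  [137 185 136 139]
home pred [319.31137893 163.93531048] [348.06530034 182.81398198]
```

>>> send_rows(increments="45 20 0 0 0 0 0;90 20 0 0 0 0 0;124 20 0 0 0 0 0;124 20 -40 0 0 0 0;124 20 -80 0 0 0 0;124 20 -108 0 0 0 0;124 20 -108 0 0 0 0;124 20 -108 0 0 0 0;124 20 -108 0 0 0 0;124 20 -108 0 0 0 0")

```text
time_s: 32.15
tool_pos: [0.5612, -0.0501, 0.2299]
orientation: [3.139, -0.0, 1.491]
force: [0.7, -0.6, 0.2]
finger_gap: 0.0002
finger_force: 0.0
```

>>> send_rows(increments="6 0 0 0 0 0 0;12 0 0 0 0 0 0;18 0 0 0 0 0 0;24 0 0 0 0 0 0;28 0 0 0 0 0 0;31 0 0 0 0 0 0;31 0 0 0 0 0 0")

```text
time_s: 32.85
tool_pos: [0.5898, -0.0499, 0.2279]
orientation: [-3.138, -0.0, 1.49]
force: [-5.5, 0.6, 2.4]
finger_gap: 0.0002
finger_force: 3.0
```

```bash
python3 -c "
from h import *
st()"
```

```text
32.85 [ 0.5898 -0.0499  0.2279] ydir -4.6 [-3.138 -0.     1.49 ] F [-5.5  0.6  2.4] gap 0.0002 ff 3.0 j [-0.33  0.4   0.45  1.68 -0.19  1.11  0.1 ]
```

>>> send_rows(increments="4 0 0 0 0 0 0;7 0 0 0 0 0 0;7 0 0 0 0 0 0;7 0 0 0 0 0 0")

```text
time_s: 33.25
tool_pos: [0.5901, -0.0498, 0.2279]
orientation: [-3.126, -0.001, 1.49]
force: [-35.9, 2.0, 23.7]
finger_gap: 0.0003
finger_force: 19.2
```

The cover is hard against its end stop: 36 N with no further motion. Retreat and go above the nut, with the tool pre-turned for clockwise winding.

>>> send_rows(increments="-20 0 0 0 0 0 0;-20 0 40 0 0 0 0;-20 0 85 0 0 0.1 0;-20 0 123 0 0 0.24 0.5;-10 -45 123 0 0 0.38 1;5 -90 123 0 0 0.52 1;13 -120 123 0 0 0.66 1;13 -120 123 0 0 0.8 1;13 -120 123 0 0 0.94 1;13 -120 123 0 0 1.08 1")

```text
time_s: 34.25
tool_pos: [0.611, -0.1704, 0.3509]
orientation: [-3.141, -0.0, 2.576]
force: [-0.4, -0.2, -0.0]
finger_gap: 0.0519
finger_force: 0.0
```

>>> send_rows(increments="0 0 0 0 0 0.14 1;0 0 0 0 0 0.28 1;0 0 0 0 0 0.42 1;0 0 0 0 0 0.56 1;0 0 0 0 0 0.7 1;0 0 0 0 0 0.84 1;0 0 0 0 0 0.98 1;0 0 0 0 0 1.12 1;0 0 0 0 0 1.12 1;0 0 0 0 0 1.12 1")

```text
time_s: 35.25
tool_pos: [0.611, -0.17, 0.3511]
orientation: [3.141, -0.0, -2.597]
force: [-0.3, -0.6, -0.2]
finger_gap: 0.0919
finger_force: 0.0
```

```bash
python3 -c "
from h import *
st()
a=cap('top','t5.png')[125:210,330:400];b=cap('scene','s5.png')[165:255,260:360]
cv2.imwrite('pics/p9.png',np.hstack([cv2.resize(a,(400,486)),cv2.resize(b,(400,486))])[:,:,::-1])
"
```

```text
35.25 [ 0.611  -0.17    0.3511] ydir -238.79 [ 3.141 -0.    -2.597] F [-0.3 -0.6 -0.2] gap 0.0919 ff 0.0 j [ 0.13  0.38  0.09  1.35 -0.03  1.41  2.33]
```

>>> send_rows(increments="0 0 -45 0 0 0 1;0 0 -85 0 0 0 1;0 0 -112 0 0 0 1;0 0 -118 0 0 0 1;0 0 -118 0 0 0 0;0 0 -118 0 0 0 0;0 0 -118 0 0 0 0;0 0 -118 0 0 0 0;0 0 -118 0 0 0 0;0 0 -118 0 0 0 0")

```text
time_s: 36.35
tool_pos: [0.6099, -0.1667, 0.234]
orientation: [3.137, 0.0, -2.59]
force: [-9.3, 8.5, 9.0]
finger_gap: 0.0513
finger_force: 30.0
```

```bash
python3 -c "
from h import *
st();print(robot.read_state()['wrist_torque'])
"
```

```text
36.35 [ 0.6099 -0.1667  0.234 ] ydir -238.42 [ 3.137  0.    -2.59 ] F [-9.3  8.5  9. ] gap 0.0513 ff 30.0 j [ 0.14  0.44  0.07  1.54 -0.04  1.16  2.34]
[2.16744067 2.07493471 0.05007928]
```

>>> send_rows(increments="-1 3 0 0 0 0 0;-1 3 0 0 0 -0.14 0;-1 3 0 0 0 -0.28 0;-1 3 -1 0 0 -0.42 0;-1 3 -1 0 0 -0.56 0;-1 3 -1 0 0 -0.7 0;-1 3 -1 0 0 -0.84 0;-1 3 -1 0 0 -0.98 0;-1 3 -1.5 0 0 -1.12 0;-1 3 -1.5 0 0 -1.26 0")

```text
time_s: 37.35
tool_pos: [0.6098, -0.1673, 0.2326]
orientation: [-3.142, 0.001, 2.425]
force: [-2.8, 0.1, 1.8]
finger_gap: 0.0515
finger_force: 30.0
```

```bash
python3 -c "
from h import *
st();print(robot.read_state()['wrist_torque'])
"
```

```text
37.35 [ 0.6098 -0.1673  0.2326] ydir 48.92 [-3.142e+00  1.000e-03  2.425e+00] F [-2.8  0.1  1.8] gap 0.0515 ff 30.0 j [-0.06  0.45  0.36  1.57 -0.17  1.15  1.19]
[-0.15944374  0.54305865  0.08663763]
```

>>> send_rows(increments="0 0 0 0 0 -0.14 0;0 0 0 0 0 -0.28 0;0 0 -0.5 0 0 -0.42 0;0 0 -0.5 0 0 -0.56 0;0 0 -1 0 0 -0.7 0;0 0 -1 0 0 -0.84 0;0 0 -1 0 0 -0.98 0;0 0 -1.5 0 0 -1.12 0;0 0 -1.5 0 0 -1.26 0;0 0 -2 0 0 -1.4 0")

```text
time_s: 38.35
tool_pos: [0.6091, -0.1675, 0.2306]
orientation: [-3.141, 0.001, 1.024]
force: [-6.4, 0.5, 8.3]
finger_gap: 0.0514
finger_force: 30.0
```

```bash
python3 -c "
from h import *
st();print(robot.read_state()['wrist_torque'])
"
```

```text
38.35 [ 0.6091 -0.1675  0.2306] ydir -31.31 [-3.141e+00  1.000e-03  1.024e+00] F [-6.4  0.5  8.3] gap 0.0514 ff 30.0 j [-0.28  0.51  0.71  1.59 -0.35  1.18 -0.04]
[-0.09512909  1.60072741  0.08924881]
```

>>> send_rows(increments="0 0 0 0 0 -0.14 0;0 0 0 0 0 -0.28 0;0 0 -0.5 0 0 -0.42 0;0 0 -0.5 0 0 -0.56 0;0 0 -1 0 0 -0.7 0;0 0 -1 0 0 -0.84 0;0 0 -1 0 0 -0.98 0;0 0 -1.5 0 0 -1.12 0;0 0 -1.5 0 0 -1.26 0;0 0 -2 0 0 -1.4 0")

```text
time_s: 39.35
tool_pos: [0.6088, -0.1669, 0.2287]
orientation: [-3.141, 0.002, -0.375]
force: [-8.6, 3.1, 12.6]
finger_gap: 0.0515
finger_force: 30.0
```

```bash
python3 -c "
from h import *
st();print(robot.read_state()['wrist_torque'])
"
```

```text
39.35 [ 0.6088 -0.1669  0.2287] ydir -111.5 [-3.141e+00  2.000e-03 -3.750e-01] F [-8.6  3.1 12.6] gap 0.0515 ff 30.0 j [-0.46  0.63  1.08  1.61 -0.58  1.26 -1.22]
[0.48666454 2.21775477 0.12054741]
```

>>> send_rows(increments="-1 0 0 0 0 0 1;-1 0 0 0 0 0 1;-1 0 0 0 0 0 1;-1 0 1 0 0 0 1;-1 0 2 0 0 0.14 1;-1 0 2 0 0 0.28 1;-1 0 2 0 0 0.42 1;-1 0 2 0 0 0.56 1;-1 0 2 0 0 0.7 1;-1 0 2 0 0 0.84 1")

```text
time_s: 40.35
tool_pos: [0.6091, -0.1669, 0.23]
orientation: [3.141, -0.0, 0.477]
force: [-0.6, -0.5, 0.5]
finger_gap: 0.092
finger_force: 0.0
```

>>> send_rows(increments="0 0 0 0 0 0.14 1;0 0 0 0 0 0.28 1;0 0 0 0 0 0.42 1;0 0 0 0 0 0.56 1;0 0 0 0 0 0.7 1;0 0 0 0 0 0.84 1;0 0 0 0 0 0.98 1;0 0 0 0 0 1.12 1;0 0 0 0 0 1.26 1;0 0 0 0 0 1.4 1")

```text
time_s: 41.35
tool_pos: [0.6091, -0.167, 0.23]
orientation: [3.141, 0.0, 1.877]
force: [0.3, -0.2, -0.4]
finger_gap: 0.0917
finger_force: 0.0
```

>>> send_rows(increments="0 0 0 0 0 0.14 1;0 0 0 0 0 0.28 1;0 0 0 0 0 0.42 1;0 0 0 0 0 0.56 1;0 0 0 0 0 0.7 1;0 0 0 0 0 0.84 1;0 0 0 0 0 0.98 1;0 0 0 0 0 1.12 1;0 0 0 0 0 1.26 1;0 0 0 0 0 1.4 1")

```text
time_s: 42.35
tool_pos: [0.6091, -0.1671, 0.23]
orientation: [-3.141, 0.0, -3.006]
force: [-0.6, -0.5, 0.2]
finger_gap: 0.0918
finger_force: 0.0
```

```bash
python3 -c "
from h import *
st();print(robot.read_state()['wrist_torque'])
"
```

```text
42.35 [ 0.6091 -0.1671  0.23  ] ydir -262.26 [-3.141  0.    -3.006] F [-0.6 -0.5  0.2] gap 0.0918 ff 0.0 j [ 0.08  0.44  0.16  1.56 -0.07  1.14  1.95]
[ 0.07053571 -0.03195061  0.00162992]
```

>>> send_rows(increments="0 0 -1 0 0 0 0;0 0 -1 0 0 0 0;0 0 -1 0 0 0 0;0 0 -1 0 0 0 0;0 0 -1 0 0 0 0;0 0 -1 0 0 0 0;0 0 -1 0 0 -0.14 0;0 0 -1.5 0 0 -0.28 0;0 0 -1.5 0 0 -0.42 0;0 0 -1.5 0 0 -0.56 0")

```text
time_s: 43.35
tool_pos: [0.6091, -0.1668, 0.2282]
orientation: [-3.142, 0.0, 2.705]
force: [1.8, -0.3, -2.4]
finger_gap: 0.0514
finger_force: 30.0
```

```bash
python3 -c "
from h import *
st();print(robot.read_state()['wrist_torque'])
"
```

```text
43.35 [ 0.6091 -0.1668  0.2282] ydir 64.97 [-3.142  0.     2.705] F [ 1.8 -0.3 -2.4] gap 0.0514 ff 30.0 j [-0.01  0.45  0.29  1.57 -0.14  1.14  1.44]
[-0.05514764 -0.23459393  0.09969716]
```

>>> send_rows(increments="0 0 0 0 0 -0.14 0;0 0 0 0 0 -0.28 0;0 0 -0.5 0 0 -0.42 0;0 0 -0.5 0 0 -0.56 0;0 0 -1 0 0 -0.7 0;0 0 -1 0 0 -0.84 0;0 0 -1 0 0 -0.98 0;0 0 -1.5 0 0 -1.12 0;0 0 -1.5 0 0 -1.26 0;0 0 -2 0 0 -1.4 0")

```text
time_s: 44.35
tool_pos: [0.6093, -0.1668, 0.2263]
orientation: [3.141, 0.0, 1.305]
force: [0.7, -0.1, 1.2]
finger_gap: 0.0514
finger_force: 30.0
```

```bash
python3 -c "
from h import *
st();print(robot.read_state()['wrist_torque'])
cap('scene','s6.png');cap('top','t6.png')
"
```

```text
44.35 [ 0.6093 -0.1668  0.2263] ydir -15.24 [3.141 0.    1.305] F [ 0.7 -0.1  1.2] gap 0.0514 ff 30.0 j [-0.23  0.49  0.63  1.59 -0.31  1.16  0.2 ]
[-0.22674053  0.00332846  0.09015799]
```

>>> send_rows(increments="0 0 0 0 0 -0.14 0;0 0 0 0 0 -0.28 0;0 0 -0.5 0 0 -0.42 0;0 0 -0.5 0 0 -0.56 0;0 0 -1 0 0 -0.7 0")

```text
time_s: 44.95
tool_pos: [0.6093, -0.1669, 0.2254]
orientation: [3.141, -0.0, 0.61]
force: [0.9, -1.0, 1.9]
finger_gap: 0.0515
finger_force: 30.0
```

```bash
python3 -c "
from h import *
st();print(robot.read_state()['wrist_torque'])
"
```

```text
44.95 [ 0.6093 -0.1669  0.2254] ydir -55.06 [ 3.141 -0.     0.61 ] F [ 0.9 -1.   1.9] gap 0.0515 ff 30.0 j [-0.33  0.54  0.81  1.6  -0.41  1.18 -0.4 ]
[-0.28516932 -0.03185914  0.12422729]
```

>>> send_rows(increments="0 0 0 0 0 -0.14 0;0 0 0 0 0 -0.28 0;0 0 -0.5 0 0 -0.42 0;0 0 -0.5 0 0 -0.56 0;0 0 -1 0 0 -0.7 0")

```text
time_s: 45.45
tool_pos: [0.6094, -0.167, 0.2245]
orientation: [3.141, -0.001, -0.09]
force: [0.2, -1.3, 2.3]
finger_gap: 0.0516
finger_force: 30.0
```

```bash
python3 -c "
from h import *
st();print(robot.read_state()['wrist_torque'])
"
```

```text
45.45 [ 0.6094 -0.167   0.2245] ydir -95.17 [ 3.141e+00 -1.000e-03 -9.000e-02] F [ 0.2 -1.3  2.3] gap 0.0516 ff 30.0 j [-0.43  0.6   1.    1.61 -0.53  1.22 -0.99]
[-0.25414692  0.14521462  0.10575408]
```

>>> send_rows(increments="0 0 0 0 0 0 1;0 0 0 0 0 0 1;0 0 0 0 0 0 1;0 0 1 0 0 0 1;0 0 2 0 0 0.14 1;0 0 2 0 0 0.28 1;0 0 2 0 0 0.42 1;0 0 2 0 0 0.56 1;0 0 2 0 0 0.7 1;0 0 2 0 0 0.84 1")

```text
time_s: 46.45
tool_pos: [0.609, -0.1669, 0.2265]
orientation: [3.141, -0.0, 0.758]
force: [0.4, -0.3, -0.7]
finger_gap: 0.0918
finger_force: 0.0
```

>>> send_rows(increments="0 0 0 0 0 0.14 1;0 0 0 0 0 0.28 1;0 0 0 0 0 0.42 1;0 0 0 0 0 0.56 1;0 0 0 0 0 0.7 1;0 0 0 0 0 0.84 1;0 0 0 0 0 0.98 1;0 0 0 0 0 1.12 1;0 0 0 0 0 1.26 1;0 0 0 0 0 1.4 1")

```text
time_s: 47.45
tool_pos: [0.6089, -0.167, 0.2265]
orientation: [3.141, 0.0, 2.158]
force: [0.3, -0.2, 0.8]
finger_gap: 0.0916
finger_force: 0.0
```

>>> send_rows(increments="0 0 0 0 0 0.14 1;0 0 0 0 0 0.28 1;0 0 0 0 0 0.42 1;0 0 0 0 0 0.56 1;0 0 -2 0 0 0.7 0;0 0 -2 0 0 0.7 0;0 0 -2 0 0 0.7 0;0 0 -2 0 0 0.7 0;0 0 -2 0 0 0.7 0;0 0 -2 0 0 0.7 0")

```text
time_s: 48.45
tool_pos: [0.609, -0.1669, 0.2243]
orientation: [-3.141, 0.0, 2.85]
force: [0.3, 0.4, 1.9]
finger_gap: 0.0518
finger_force: 30.0
```

>>> send_rows(increments="0 0 0 0 0 0 0;0 0 0 0 0 -0.14 0;0 0 0 0 0 -0.28 0;0 0 -0.5 0 0 -0.42 0;0 0 -0.5 0 0 -0.56 0;0 0 -1 0 0 -0.7 0")

```text
time_s: 49.05
tool_pos: [0.6091, -0.1667, 0.2234]
orientation: [3.141, 0.0, 2.145]
force: [-1.2, 0.1, 2.6]
finger_gap: 0.0515
finger_force: 30.0
```

```bash
python3 -c "
from h import *
st();print(robot.read_state()['wrist_torque'])
"
```

```text
49.05 [ 0.6091 -0.1667  0.2234] ydir 32.89 [3.141 0.    2.145] F [-1.2  0.1  2.6] gap 0.0515 ff 30.0 j [-0.09  0.46  0.41  1.58 -0.2   1.14  0.94]
[-0.03047165  0.12107413  0.03188444]
```

>>> send_rows(increments="0 0 0 0 0 -0.14 0;0 0 0 0 0 -0.28 0;0 0 -0.5 0 0 -0.42 0;0 0 -0.5 0 0 -0.56 0;0 0 -1 0 0 -0.7 0")

```text
time_s: 49.55
tool_pos: [0.6093, -0.1667, 0.2224]
orientation: [3.141, 0.0, 1.445]
force: [-0.2, -0.2, 3.2]
finger_gap: 0.0516
finger_force: 30.0
```

```bash
python3 -c "
from h import *
st();print(robot.read_state()['wrist_torque'])
"
```

```text
49.55 [ 0.6093 -0.1667  0.2224] ydir -7.21 [3.141 0.    1.445] F [-0.2 -0.2  3.2] gap 0.0516 ff 30.0 j [-0.2   0.49  0.58  1.6  -0.29  1.15  0.32]
[-0.08334409  0.10651897  0.02270006]
```

>>> send_rows(increments="0 0 0 0 0 -0.14 0;0 0 0 0 0 -0.28 0;0 0 -0.5 0 0 -0.42 0;0 0 -0.5 0 0 -0.56 0;0 0 -1 0 0 -0.7 0")

```text
time_s: 50.05
tool_pos: [0.6094, -0.1668, 0.2216]
orientation: [3.141, -0.0, 0.745]
force: [-0.7, 0.0, 2.2]
finger_gap: 0.0517
finger_force: 30.0
```

```bash
python3 -c "
from h import *
st();print(robot.read_state()['wrist_torque'])
"
```

```text
50.05 [ 0.6094 -0.1668  0.2216] ydir -47.31 [ 3.141 -0.     0.745] F [-0.7  0.   2.2] gap 0.0517 ff 30.0 j [-0.31  0.53  0.77  1.61 -0.39  1.17 -0.28]
[-0.19503996  0.15287145  0.09817545]
```

>>> send_rows(increments="0 0 0 0 0 -0.1 0;0 0 0 0 0 -0.2 0;0 0 0 0 0 -0.3 0;0 0 -0.5 0 0 -0.4 0")

```text
time_s: 50.45
tool_pos: [0.6095, -0.1669, 0.2211]
orientation: [3.141, -0.001, 0.347]
force: [-0.2, -0.5, 3.5]
finger_gap: 0.0515
finger_force: 30.0
```

```bash
python3 -c "
from h import *
st();print(robot.read_state()['wrist_torque'])
"
```

```text
50.45 [ 0.6095 -0.1669  0.2211] ydir -70.13 [ 3.141e+00 -1.000e-03  3.470e-01] F [-0.2 -0.5  3.5] gap 0.0515 ff 30.0 j [-0.37  0.56  0.87  1.61 -0.45  1.19 -0.62]
[-0.21567228  0.21908375  0.0175474 ]
```

>>> send_rows(increments="0 0 0 0 0 -0.1 0;0 0 0 0 0 -0.2 0;0 0 0 0 0 -0.3 0;0 0 -0.5 0 0 -0.4 0")

```text
time_s: 50.85
tool_pos: [0.6095, -0.167, 0.2206]
orientation: [3.141, -0.001, -0.053]
force: [-0.4, -1.1, 3.1]
finger_gap: 0.0517
finger_force: 30.0
```

```bash
python3 -c "
from h import *
st();print(robot.read_state()['wrist_torque'])
"
```

```text
50.85 [ 0.6095 -0.167   0.2206] ydir -93.05 [ 3.141e+00 -1.000e-03 -5.300e-02] F [-0.4 -1.1  3.1] gap 0.0517 ff 30.0 j [-0.42  0.6   0.98  1.62 -0.52  1.21 -0.96]
[-0.1995778   0.20784864  0.06065604]
```

>>> send_rows(increments="0 0 0 0 0 0 1;0 0 0 0 0 0 1;0 0 0 0 0 0 1;0 0 1 0 0 0 1;0 0 40 0 0 0.14 1;0 0 85 0 0 0.28 1;0 0 129 0 0 0.42 1;-50 0 129 0 0 0.56 1;-100 0 129 0 0 0.7 1;-150 0 129 0 0 0.84 1")

```text
time_s: 51.85
tool_pos: [0.4575, -0.1673, 0.3492]
orientation: [3.141, 0.0, 0.798]
force: [-0.7, 0.6, 1.6]
finger_gap: 0.0919
finger_force: 0.0
```

>>> send_rows(increments="-40 0 0 0 0 0.14 1;-80 0 0 0 0 0.28 1;-80 0 0 0 0 0.42 1;-80 0 0 0 0 0.56 1;-80 0 0 0 0 0.7 1;-80 0 0 0 0 0.75 1")

```text
time_s: 52.45
tool_pos: [0.3787, -0.167, 0.3495]
orientation: [3.141, -0.001, 1.547]
force: [0.2, -0.1, 0.9]
finger_gap: 0.0918
finger_force: 0.0
```

```bash
python3 -c "
from h import *
st()
a=cap('top','t7.png')[140:190,340:390];b=cap('scene','s7.png')[175:235,275:335]
a=cv2.resize(a,(400,400),interpolation=cv2.INTER_CUBIC);b=cv2.resize(b,(400,400),interpolation=cv2.INTER_CUBIC)
cv2.imwrite('pics/p10.png',np.hstack([a,b])[:,:,::-1])
np.set_printoptions(precision=2,suppress=True)
S=np.array([.6093,-.167]);th=np.radians(-4.6)
for n in('top','scene'):
    o,s=((340,140),8) if n=='top' else ((275,175),400/60)
    f=lambda X:(proj(n,X)-o)*s
    for z in(.218,.252,.268,.2765): print(n,z,f([*S,z]))
    for z in(.268,):
        print('slot dirs',[ (d,f([S[0]+.022*np.cos(th+d),S[1]+.022*np.sin(th+d),z])) for d in(0,.3,.6,1.57,np.pi)])
"
```

```text
52.45 [ 0.3787 -0.167   0.3495] ydir -1.38 [ 3.141e+00 -1.000e-03  1.547e+00] F [ 0.2 -0.1  0.9] gap 0.0918 ff 0.0 j [-0.65 -0.1   0.89  1.89  0.08  1.32  0.19]
top 0.218 [183.94 238.03]
top 0.252 [192.67 215.22]
top 0.268 [196.97 203.95]
top 0.2765 [199.32 197.82]
slot dirs [(0, array([199.67, 137.5 ])), (0.3, array([179.4 , 139.55])), (0.6, array([160.69, 147.33])), (1.57, array([128.65, 200.74])), (3.141592653589793, array([194.27, 270.78]))]
scene 0.218 [190.47 223.38]
scene 0.252 [190.25 141.92]
scene 0.268 [190.14 102.53]
scene 0.2765 [190.09  81.32]
slot dirs [(0, array([216.97, 133.33])), (0.3, array([233.16, 127.73])), (0.6, array([245.34, 119.9 ])), (1.57, array([247.99,  88.9 ])), (3.141592653589793, array([164.22,  72.76]))]
```

View pics/p10.png

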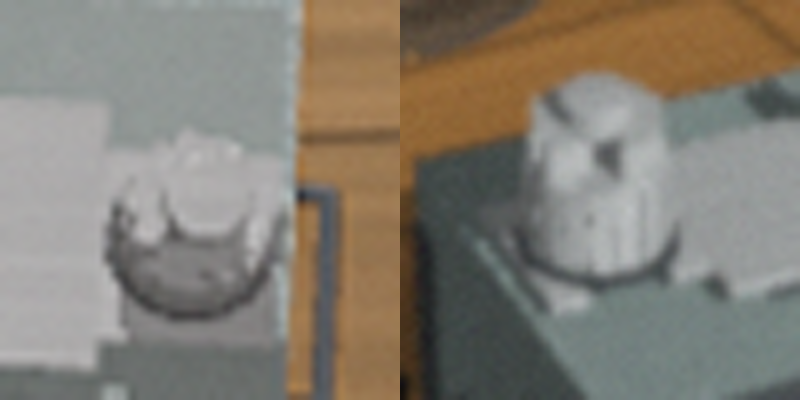

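Crop: the stud now stands above the castle, the cross hole shows dark at scene crop (208,155), and the slot runs roughly along box x. So the nut is near its end. Turn to the stop for a reference.

>>> send_rows(increments="50 0 0 0 0 0 1;100 0 0 0 0 0 1;150 0 0 0 0 0 1;200 0 0 0 0 0 1;230 0 0 0 0 0 1;230 0 0 0 0 0 1;230 0 -45 0 0 0 1;230 0 -90 0 0 0 1;230 0 -127 0 0 0 1;230 0 -127 0 0 0 1")

```text
time_s: 53.55
tool_pos: [0.6059, -0.1653, 0.2179]
orientation: [-3.134, -0.002, 1.539]
force: [-0.1, 0.7, -0.3]
finger_gap: 0.0923
finger_force: 0.0
```

>>> send_rows(increments="0 0 0 0 0 0 0;0 0 0 0 0 0 0;0 0 0 0 0 0 0;0 0 0 0 0 0 0;0 0 0 0 0 0 0;0 0 0 0 0 0 0;0 0 0 0 0 0 0")

```text
time_s: 54.25
tool_pos: [0.6093, -0.1669, 0.2227]
orientation: [3.141, 0.0, 1.541]
force: [0.4, -0.4, 4.1]
finger_gap: 0.0515
finger_force: 30.0
```

>>> send_rows(increments="0 0 0 0 0 -0.08 0;0 0 0 0 0 -0.16 0;0 0 0 0 0 -0.24 0;0 0 0 0 0 -0.24 0")

```text
time_s: 54.65
tool_pos: [0.6093, -0.1667, 0.2227]
orientation: [3.141, 0.0, 1.301]
force: [-0.8, 1.1, 5.3]
finger_gap: 0.0517
finger_force: 30.0
```

```bash
python3 -c "
from h import *
st();print(robot.read_state()['wrist_torque'])
"
```

```text
54.65 [ 0.6093 -0.1667  0.2227] ydir -15.49 [3.141 0.    1.301] F [-0.8  1.1  5.3] gap 0.0517 ff 30.0 j [-0.41  0.59  0.96  1.61 -0.51  1.21  0.39]
[0.0446533  0.25598165 0.71926127]
```

>>> send_rows(increments="0 0 0 0 0 -0.08 0;0 0 0 0 0 -0.16 0;0 0 0 0 0 -0.16 0")

```text
time_s: 54.95
tool_pos: [0.6095, -0.1664, 0.2227]
orientation: [3.141, -0.0, 1.141]
force: [-0.7, 2.2, 6.2]
finger_gap: 0.0515
finger_force: 30.0
```

```bash
python3 -c "
from h import *
st();print(robot.read_state()['wrist_torque'])
"
```

```text
54.95 [ 0.6095 -0.1664  0.2227] ydir -24.61 [ 3.141 -0.     1.141] F [-0.7  2.2  6.2] gap 0.0515 ff 30.0 j [-0.43  0.61  1.01  1.61 -0.54  1.22  0.25]
[0.22870494 0.21516039 0.71901567]
```

Torque saturates at 0.72 N m: the nut is at its stop (-0.45) and the pads slip. Reverse by small steps to see the wind-up.

>>> send_rows(increments="0 0 0 0 0 0.02 0;0 0 0 0 0 0.02 0")

```text
time_s: 55.15
tool_pos: [0.6095, -0.1664, 0.2227]
orientation: [3.141, -0.001, 1.164]
force: [-0.3, 1.6, 5.0]
finger_gap: 0.0513
finger_force: 30.0
```

```bash
python3 -c "
from h import *
st();print(robot.read_state()['wrist_torque'])
"
```

```text
55.15 [ 0.6095 -0.1664  0.2227] ydir -23.31 [ 3.141e+00 -1.000e-03  1.164e+00] F [-0.3  1.6  5. ] gap 0.0513 ff 30.0 j [-0.43  0.6   1.    1.61 -0.53  1.22  0.27]
[0.34997477 0.08628643 0.22758036]
```

>>> send_rows(increments="0 0 0 0 0 0.03 0;0 0 0 0 0 0.03 0")

```text
time_s: 55.35
tool_pos: [0.6095, -0.1664, 0.2228]
orientation: [3.141, -0.001, 1.194]
force: [-0.5, 2.4, 5.0]
finger_gap: 0.0513
finger_force: 30.0
```

```bash
python3 -c "
from h import *
st();print(robot.read_state()['wrist_torque'])
"
```

```text
55.35 [ 0.6095 -0.1664  0.2228] ydir -21.6 [ 3.141e+00 -1.000e-03  1.194e+00] F [-0.5  2.4  5. ] gap 0.0513 ff 30.0 j [-0.43  0.6   0.99  1.61 -0.53  1.22  0.3 ]
[0.39394762 0.09356073 0.07002601]
```

>>> send_rows(increments="0 0 0 0 0 0.03 0;0 0 0 0 0 0.03 0")

```text
time_s: 55.55
tool_pos: [0.6095, -0.1664, 0.2228]
orientation: [3.141, -0.001, 1.224]
force: [-0.5, 2.0, 5.4]
finger_gap: 0.0515
finger_force: 30.0
```

```bash
python3 -c "
from h import *
st();print(robot.read_state()['wrist_torque'])
"
```

```text
55.55 [ 0.6095 -0.1664  0.2228] ydir -19.88 [ 3.141e+00 -1.000e-03  1.224e+00] F [-0.5  2.   5.4] gap 0.0515 ff 30.0 j [-0.42  0.6   0.98  1.61 -0.52  1.22  0.32]
[0.3621937  0.10500631 0.00834032]
```

>>> send_rows(increments="0 0 0 0 0 0.1 0;0 0 0 0 0 0.1 0")

```text
time_s: 55.75
tool_pos: [0.6094, -0.1664, 0.2229]
orientation: [3.141, -0.001, 1.326]
force: [-0.2, 1.8, 5.3]
finger_gap: 0.0511
finger_force: 30.0
```

```bash
python3 -c "
from h import *
st();print(robot.read_state()['wrist_torque'])
"
```

```text
55.75 [ 0.6094 -0.1664  0.2229] ydir -14.01 [ 3.141e+00 -1.000e-03  1.326e+00] F [-0.2  1.8  5.3] gap 0.0511 ff 30.0 j [-0.41  0.59  0.96  1.61 -0.51  1.21  0.41]
[0.43394609 0.20591225 0.04917554]
```

>>> send_rows(increments="0 0 0 0 0 0.1 0;0 0 0.5 0 0 0.2 0;0 0 0.5 0 0 0.3 0;0 0 0.5 0 0 0.3 0;0 0 0.5 0 0 0.3 0;0 0 0.5 0 0 0.3 1;0 0 0.5 0 0 0.3 1;0 0 0.5 0 0 0.3 1;0 0 0.5 0 0 0.3 1;0 0 2 0 0 0.3 1")

```text
time_s: 56.75
tool_pos: [0.6088, -0.1668, 0.224]
orientation: [-3.141, -0.0, 1.621]
force: [-0.6, 0.4, 0.6]
finger_gap: 0.0869
finger_force: 0.0
```

>>> send_rows(increments="0 0 40 0 0 0 1;0 0 85 0 0 0 1;0 0 128 0 0 0 1;-50 0 128 0 0 0 1;-100 0 128 0 0 0 1;-150 20 128 0 0 0 1;-200 50 128 0 0 0 1;-240 80 128 0 0 0 1;-240 80 128 0 0 0 1")

```text
time_s: 57.65
tool_pos: [0.3663, -0.0858, 0.3522]
orientation: [3.14, -0.004, 1.623]
force: [0.4, 0.5, 0.5]
finger_gap: 0.092
finger_force: 0.0
```

```bash
python3 - <<'E'
from h import *
st()
im=cap('top','t8.png');sc=cap('scene','s8.png')
S=np.array([.6093,-.167]);th=np.radians(-4.6)
g=cv2.cvtColor(im,cv2.COLOR_RGB2GRAY).astype(np.float32);gs=cv2.cvtColor(sc,cv2.COLOR_RGB2GRAY).astype(np.float32)
# brightness of ring (r=18mm, castle top z) around the axis, by angle rel box x
for n,G in(('top',g),('scene',gs)):
    v=[]
    for d in range(-180,180,10):
        a=th+np.radians(d);u=proj(n,[S[0]+.018*np.cos(a),S[1]+.018*np.sin(a),.268])
        v.append(cv2.getRectSubPix(G,(1,1),tuple(map(float,u)))[0,0])
    print(n,[(d,int(x)) for d,x in zip(range(-180,180,10),v)])
# pin
hsv=cv2.cvtColor(im,cv2.COLOR_RGB2HSV);m=(im.max(2)<60);m[:215]=0;m[265:]=0;m[:,:345]=0;m[:,400:]=0
r=cv2.minAreaRect(np.argwhere(m)[:,::-1].astype(np.float32));print(m.sum(),r)
b=np.array([plane('top',*p,.012)[:2] for p in cv2.boxPoints(r)]);print(b,b.mean(0))
E
```

```text
57.65 [ 0.3663 -0.0858  0.3522] ydir 2.99 [ 3.14  -0.004  1.623] F [0.4 0.5 0.5] gap 0.092 ff 0.0 j [-0.9  -0.23  0.82  1.94  0.17  1.36 -0.07]
top [(-180, 125), (-170, 124), (-160, 122), (-150, 111), (-140, 123), (-130, 137), (-120, 159), (-110, 176), (-100, 174), (-90, 174), (-80, 171), (-70, 166), (-60, 168), (-50, 169), (-40, 168), (-30, 162), (-20, 160), (-10, 169), (0, 177), (10, 178), (20, 171), (30, 168), (40, 170), (50, 170), (60, 169), (70, 171), (80, 170), (90, 168), (100, 171), (110, 171), (120, 171), (130, 175), (140, 170), (150, 154), (160, 125), (170, 124)]
scene [(-180, 132), (-170, 127), (-160, 114), (-150, 107), (-140, 106), (-130, 112), (-120, 119), (-110, 132), (-100, 142), (-90, 150), (-80, 150), (-70, 144), (-60, 141), (-50, 142), (-40, 150), (-30, 157), (-20, 166), (-10, 168), (0, 168), (10, 165), (20, 147), (30, 153), (40, 155), (50, 156), (60, 158), (70, 159), (80, 158), (90, 153), (100, 150), (110, 144), (120, 143), (130, 144), (140, 143), (150, 141), (160, 142), (170, 140)]
25 ((359.4420166015625, 237.87237548828125), (45.86170959472656, 9.1500244140625), 59.85861587524414)
[[ 0.49169855 -0.11878144]
 [ 0.5057569  -0.14459042]
 [ 0.3779791  -0.21247839]
 [ 0.36424145 -0.18700224]] [ 0.434919   -0.16571312]
```

>>> send_rows(increments="0 45 0 0 0 0 1;0 90 0 0 0 0 1;0 135 0 0 0 0 1;0 180 0 0 0 0 1;0 220 0 0 0 0 1;0 220 0 0 0 0 1;0 220 0 0 0 0 1")

```text
time_s: 58.45
tool_pos: [0.3698, 0.1331, 0.3518]
orientation: [-3.141, 0.002, 1.621]
force: [0.9, -0.7, -0.5]
finger_gap: 0.0915
finger_force: 0.0
```

```bash
python3 - <<'E'
from h import *
st()
im=cap('top','t9.png');sc=cap('scene','s9.png')
g=cv2.cvtColor(im,cv2.COLOR_RGB2GRAY);gs=cv2.cvtColor(sc,cv2.COLOR_RGB2GRAY)
print('cols 354..376');print('\n'.join(f'{v}: '+' '.join(f'{x:3d}' for x in g[v,354:377]) for v in range(154,181)))
print('scene cols 290..316');print('\n'.join(f'{v}: '+' '.join(f'{x:3d}' for x in gs[v,290:317]) for v in range(184,218)))
m=(im.max(2)<60);m[:235]=0;m[262:]=0;m[:,:348]=0;m[:,375:]=0
m=m.astype(np.uint8);n,l,s,c=cv2.connectedComponentsWithStats(m);print(s,c)
E
```

```text
58.45 [0.3698 0.1331 0.3518] ydir 2.88 [-3.141e+00  2.000e-03  1.621e+00] F [ 0.9 -0.7 -0.5] gap 0.0915 ff 0.0 j [-1.03 -0.09  0.51  1.9   0.05  1.33 -0.49]
cols 354..376
154: 150 149 152 152 153 152 154 152 153 150 151 150 151 151 151 148 152 150 151 151 152 158 169
155: 150 149 151 153 153 152 153 152 151 151 151 151 151 149 152 152 150 153 151 150 149 156 164
156: 148 151 150 150 151 151 150 152 149 145 150 153 155 149 148 150 151 152 152 152 152 152 152
157: 149 149 149 150 151 158 163 164 163 169 169 171 170 172 160 154 156 155 152 151 151 156 161
158: 159 160 158 160 151 149 176 173 175 175 174 174 170 175 168 160 171 170 160 150 149 155 163
159: 176 178 171 167 171 156 177 175 175 179 190 185 177 167 159 162 177 176 173 162 161 158 157
160: 181 180 177 172 177 172 175 174 174 180 185 180 176 169 167 172 176 175 177 176 173 169 162
161: 180 173 163 167 174 175 175 176 173 178 175 174 174 172 176 174 174 175 176 177 174 166 155
162: 181 179 160 163 177 175 178 182 177 178 177 178 176 175 175 174 173 174 175 175 170 162 151
163: 170 150 173 162 177 173 168 180 177 178 178 178 178
[... 4987 characters left out ...]
213:  82  91  89  67  67  85  95 113 134 144 155 160 163 170 174 177 176 174 171 180 171 159 146 122  84  89 121
214:  91  79  82  81  69  67  75  93 119 135 146 153 158 161 165 174 176 172 164 169 153 127 103  83  82 109 144
215: 107  91  82  87  93  87  76  74  87  99 112 127 133 136 143 154 150 137 133 126 110  95  80  73  81 113 153
216: 121 112  87  83 101 116 110  94  87  83  88  93  91  94  97 112 108  93  94  91  87  89  91  82  86 108 147
217: 105 117  92  77  96 123 133 135 134 118 101  95  93  87  84  89  89  90  96  97 109 114 110 105  96 113 140
[[     0      0    640    400 255912]
 [   355    241     13     13     88]] [[319.48570993 199.48368189]
 [361.05681818 246.95454545]]
```

```bash
python3 - <<'E'
from h import *
np.set_printoptions(precision=2,suppress=True)
S=np.array([.6093,-.167])
for n in(-.3,-.15,0,.15,.3):
    a=np.radians(-4.6)+n;R=np.array([[np.cos(a),-np.sin(a)],[np.sin(a),np.cos(a)]])
    f=lambda c,x,y,z:proj(c,[*(S+R@[x,y]),z])
    print(n,'top L,R',f('top',-.0205,.008,.268),f('top',-.0205,-.008,.268),'scene far edge slot top/floor: +y',f('scene',.0205,.008,.268),f('scene',.0205,.008,.252),'-y',f('scene',.0205,-.008,.268),f('scene',.0205,-.008,.252))
im=cv2.imread('pics/t9.png')
d=np.array(plane('top',361.06,246.95,.012));
# shank: gray bright along line
hs=cv2.cvtColor(im,cv2.COLOR_BGR2HSV);m=((hs[:,:,1]<60)&(hs[:,:,2]>70)).astype(np.uint8);w=np.zeros_like(m);w[216:243,362:390]=m[216:243,362:390]
nn,l,s,c=cv2.connectedComponentsWithStats(w);i=1+np.argmax(s[1:,4]);p=np.argwhere(l==i)[:,::-1].astype(np.float32);vx,vy,x0,y0=cv2.fitLine(p,2,0,.01,.01).ravel()
t=(p-[x0,y0])@[vx,vy];A=plane('top',x0+vx*t.min(),y0+vy*t.min(),.006);B=plane('top',x0+vx*t.max(),y0+vy*t.max(),.006)
print('handle',d,'shank',len(p),A,B,np.linalg.norm(A-B),'dirs',np.degrees(np.arctan2(*(B-A)[1::-1])),np.degrees(np.arctan2(*(A-B)[1::-1])))
for q in(A,B):print(q[:2]-d[:2],np.degrees(np.arctan2(*(q-d)[1::-1])),np.linalg.norm((q-d)[:2]))
E
```

```text
-0.3 top L,R [359.02 171.78] [364.9  173.86] scene far edge slot top/floor: +y [308.17 194.83] [308.15 200.8 ] -y [301.12 195.31] [301.16 201.29]
-0.15 top L,R [360.06 172.53] [366.18 173.73] scene far edge slot top/floor: +y [309.39 194.41] [309.36 200.37] -y [302.57 195.44] [302.59 201.42]
0 top L,R [361.19 173.13] [367.42 173.42] scene far edge slot top/floor: +y [310.48 193.9 ] [310.43 199.86] -y [304.03 195.46] [304.05 201.44]
0.15 top L,R [362.4  173.55] [368.6  172.93] scene far edge slot top/floor: +y [311.4  193.32] [311.34 199.26] -y [305.49 195.36] [305.49 201.33]
0.3 top L,R [363.67 173.8 ] [369.7  172.28] scene far edge slot top/floor: +y [312.13 192.67] [312.07 198.6 ] -y [306.9  195.14] [306.88 201.11]
handle [ 0.41 -0.17  0.01] shank 75 [ 0.42 -0.18  0.01] [ 0.48 -0.23  0.01] 0.07785342589181449 dirs -40.03273534824227 139.96726465175772
[ 0.02 -0.01] -41.010562743864504 0.020616616610241063
[ 0.08 -0.06] -40.237457944854526 0.09846766875285191
```

The nut edges match alignment (n ≈ 0 to 0.08 in both views). The pin is unmoved: handle (0.405,-0.171), pointing -40°. Fetch it.

>>> send_rows(increments="6 -45 0 0 0 0.1 1;12 -92 0 0 0 0.2 1;18 -140 0 0 0 0.32 1;24 -188 0 0 0 0.44 1;30 -236 0 0 0 0.56 1;36 -280 0 0 0 0.68 1;36 -305 -40 0 0 0.818 1;36 -305 -90 0 0 0.818 1;36 -305 -140 0 0 0.818 1;36 -305 -190 0 0 0.818 1")

```text
time_s: 59.55
tool_pos: [0.4052, -0.172, 0.1943]
orientation: [3.141, 0.003, 2.437]
force: [1.3, 2.4, 1.6]
finger_gap: 0.0917
finger_force: 0.0
```

>>> send_rows(increments="0 0 0 0 0 0 1;0 0 -40 0 0 0 1;0 0 -60 0 0 0 1;0 0 -60 0 0 0 1;0 0 -60 0 0 0 1")

```text
time_s: 60.05
tool_pos: [0.4061, -0.1704, 0.1377]
orientation: [3.14, 0.002, 2.438]
force: [0.4, -0.7, -0.0]
finger_gap: 0.0919
finger_force: 0.0
```

```bash
python3 - <<'E'
from h import *
st()
im=cap('top','t10.png')
m=(im.max(2)<60);m[:235]=0;m[262:]=0;m[:,:348]=0;m[:,375:]=0
n,l,s,c=cv2.connectedComponentsWithStats(m.astype(np.uint8));print(s,c)
hs=cv2.cvtColor(im,cv2.COLOR_RGB2HSV);w=np.zeros(m.shape,np.uint8);w[216:243,362:390]=((hs[:,:,1]<60)&(hs[:,:,2]>70))[216:243,362:390]
n,l,s,c=cv2.connectedComponentsWithStats(w);print(s[1:],c[1:])
sc=cap('scene','s10.png');print(proj('scene',[.4054,-.171,.006]),proj('scene',[.48,-.233,.006]))
E
```

```text
60.05 [ 0.4061 -0.1704  0.1377] ydir 49.7 [3.140e+00 2.000e-03 2.438e+00] F [ 0.4 -0.7 -0. ] gap 0.0919 ff 0.0 j [-0.53  0.37  1.06  2.17 -0.45  0.83  1.67]
[[     0      0    640    400 255997]
 [   348    235      3      1      3]] [[319.49965429 199.49958398]
 [349.         235.        ]]
[[362 216  10   8  17]
 [367 223   1   1   1]
 [370 222   1   1   1]
 [385 223   1   1   1]
 [371 225   1   1   1]
 [362 226   2   2   2]
 [366 227   1   1   1]
 [369 226   1   1   1]
 [372 227   1   1   1]
 [370 230   1   1   1]
 [371 231   4   7  11]
 [375 231   1   1   1]
 [380 231   1   1   1]
 [367 235   2   2   2]
 [363 237   1   1   1]
 [376 236   1   1   1]
 [371 239   1   1   1]] [[366.64705882 218.58823529]
 [367.         223.        ]
 [370.         222.        ]
 [385.         223.        ]
 [371.         225.        ]
 [362.5        226.5       ]
 [366.         227.        ]
 [369.         226.        ]
 [372.         227.        ]
 [370.         230.        ]
 [372.45454545 234.27272727]
 [375.         231.        ]
 [380.         231.        ]
 [367.5        235.5       ]
 [363.         237.        ]
 [376.         236.        ]
 [371.         239.        ]]
[269.27639011 234.91779136] [260.3512771  255.86059894]
```

>>> send_rows(increments="0 0 -40 0 0 0 1;0 0 -80 0 0 0 1;0 0 -110 0 0 0 1;0 0 -128 0 0 0 1;0 0 -133 0 0 0 1;0 0 -133 0 0 0 1")

```text
time_s: 60.75
tool_pos: [0.406, -0.1698, 0.0032]
orientation: [3.141, 0.001, 2.439]
force: [0.9, 0.2, -0.3]
finger_gap: 0.0917
finger_force: 0.0
```

>>> send_rows(increments="0 0 0 0 0 0 0;0 0 0 0 0 0 0;0 0 0 0 0 0 0;0 0 0 0 0 0 0;0 0 0 0 0 0 0;0 0 0 0 0 0 0;0 0 0 0 0 0 0;0 0 0 0 0 0 0;0 0 0 0 0 0 0;0 0 0 0 0 0 0")

```text
time_s: 61.75
tool_pos: [0.405, -0.1698, 0.0024]
orientation: [-3.142, -0.0, 2.439]
force: [-0.3, -0.9, -1.0]
finger_gap: 0.0259
finger_force: 30.0
```

```bash
python3 - <<'E'
from h import *
st()
E
```

```text
61.75 [ 0.405  -0.1698  0.0024] ydir 49.72 [-3.142 -0.     2.439] F [-0.3 -0.9 -1. ] gap 0.0259 ff 30.0 j [-0.24  0.59  0.71  2.27 -0.8   0.54  1.97]
```

>>> send_rows(increments="0 0 10 0 0 0 0;0 0 40 0 0 0 0;0 0 85 0 0 0 0;-10 0 130 0 0 0.1 0;-10 0 175 0 0 0.2 0;-10 5 220 0 0 0.3 0;-10 10 255 0 0 0.42 0;-10 15 275 0 0 0.54 0;-10 15 275 0 0 0.622 0;-10 15 275 0 0 0.622 0")

```text
time_s: 62.75
tool_pos: [0.3949, -0.1548, 0.278]
orientation: [3.14, 0.001, 3.062]
force: [0.3, 0.3, -0.7]
finger_gap: 0.0255
finger_force: 30.0
```

```bash
python3 - <<'E'
from h import *
np.set_printoptions(precision=4,suppress=True)
st()
im=cap('top','t11.png');sc=cap('scene','s11.png')
s=robot.read_state();T=s['tool_pos'];a=s['orientation'][2]-np.pi # pin dir guess: ydir-90
d=np.array([np.cos(a),np.sin(a),0]);print(a,np.degrees(a))
for r in(.02,.06,.1): print(r,proj('top',T+r*d+[0,0,.0036]),proj('scene',T+r*d+[0,0,.0036]))
E
```

```text
62.75 [ 0.3949 -0.1548  0.278 ] ydir 85.46 [3.14  0.001 3.062] F [ 0.3  0.3 -0.7] gap 0.0255 ff 30.0 j [-0.82  0.01  1.13  2.   -0.01  1.13  1.81]
-0.08408779980813819 -4.8178760375472915
0.02 [364.0865 241.2342] [270.9633 151.3766]
0.06 [364.7848 225.1769] [276.4676 157.7278]
0.1 [365.4758 209.2888] [282.2889 164.4449]
```

```bash
python3 - <<'E'
import cv2,numpy as np
from h import plane,proj,two
np.set_printoptions(precision=4,suppress=True)
R={'t':(350,195,385,245),'s':(262,145,296,180)}
for k,n in(('t','t11'),('s','s11')):
    a=cv2.imread(f'pics/{n}.png').astype(int);b=cv2.imread(f'pics/{k}9.png').astype(int)
    x0,y0,x1,y1=R[k];d=np.abs(a-b).max(2)[y0:y1,x0:x1]
    print(k);
    for v in range(0,y1-y0,2 if k=='t' else 1): print(y0+v,''.join('#' if x>40 else '+' if x>20 else '.' for x in d[v]))
E
```

```text
t
195 ...................................
197 ...................................
199 ...................................
201 ...................................
203 ...................................
205 ...................................
207 ..............++######.............
209 ...............######+..++.........
211 ............+#+####+.+.+.+++++.....
213 ..........#++..+.+.+......#########
215 ........+##..++++.++++++..#+#######
217 ........##+...+++.+..+.+++++#######
219 .......###..++.++++++++..#++#######
221 ......+##+++.#+++++++++++#++#######
223 ......###.+.+.+++.+++++.#+.++######
225 .....###+.+.+++++++++.++#..+##.+++#
227 ....####+.++.++.+..+.+.##.+#++.+++#
229 ....###+++.+++.++++++++#+##.++##++#
231 +++####++++.+++++++++.###+.+++##++#
233 ######+++.+..++++.++.###.+..++#+..#
235 ######++++.++.++...+###..+++++##++#
237 ######+#.++.+++...+###++++++.+##.+#
239 #####+#++.+...+.+#+.##++++.+.++#.+#
241 ####++#.+++###.##+.+#+++++++++++++#
243 ##+...+##########+#..+++++++#+++++.
s
145 ####+###############..............
146 ###################+..............
147 ##############
[... 568 characters left out ...]
62 ................+#####............
163 .................+#####...........
164 .................+#####+..........
165 ..................+####+..........
166 ...................####...........
167 ....................+#+...........
168 ..................................
169 ..................................
170 ..................................
171 ..................................
172 ..................................
173 ..................................
174 ..................................
175 ..................................
176 ..................................
177 ..................................
178 ..................................
179 ..................................
```

```bash
python3 - <<'E'
import cv2,numpy as np
from h import plane,proj,two
np.set_printoptions(precision=4,suppress=True)
a=cv2.imread('pics/t11.png')
for v in range(203,214): print(v,' '.join('%3d,%3d,%3d'%tuple(x[::-1]) for x in a[v,360:374]))
print(two((367.3,206.5),(283.8,166.3)))
T=np.array([.3949,-.1548,.278]);
for off in (0,.003,-.003):
  print(off,proj('top',T+[.0997+.08*off,-.0084+off,.0036]),proj('scene',T+[.0997,-.0084+off,.0036]), proj('scene',T+[.0997,-.0084,.0036+off]))
E
```

```text
203  76, 76, 76  78, 76, 77  76, 78, 78  85, 88, 89  85, 89, 88  81, 84, 85  82, 84, 83  89, 91, 90  92, 95, 92  93, 96, 94  93, 95, 94  93, 97, 94  99, 99,101  97,101,101
204  59, 60, 61  61, 61, 56  58, 57, 60  59, 60, 59  55, 54, 54  55, 56, 57  59, 58, 61  61, 58, 61  65, 64, 66  62, 61, 61  56, 55, 54  64, 63, 64  69, 67, 67  66, 69, 72
205  78, 80, 80  77, 81, 78  77, 80, 77  78, 80, 78  77, 75, 71  88, 77, 70  93, 81, 73  76, 68, 63  60, 59, 58  53, 53, 49  49, 47, 47  51, 49, 51  51, 49, 52  56, 54, 53
206  86, 88, 86  81, 84, 82  81, 86, 82  83, 87, 85  80, 79, 73 103, 89, 75 112, 96, 81 105, 90, 79  98, 86, 76  94, 80, 72  78, 72, 64  76, 67, 64  60, 56, 53  88, 69, 58
207  81, 84, 81  84, 86, 83  83, 85, 84  77, 77, 74  84, 73, 62 110, 93, 77 111, 94, 81 112, 96, 85 111, 93, 82 110, 97, 83 108, 94, 82 103, 88, 77  96, 82, 72 104, 85, 70
208  79, 83, 80  83, 87, 84  80, 85, 83  77, 75, 71  85, 73, 59 115, 96, 86 113, 99, 84 112, 98, 83 110, 94, 82 110, 95, 82 111, 98, 86 108, 93, 80 110, 95, 81 110, 95, 83
209  83, 87, 85  86, 86, 87  88, 84, 77  85, 76, 65  85, 74, 63 115,
[... 357 characters left out ...]
98, 84 113, 97, 81 114, 98, 85 112, 96, 81 113, 97, 81 113, 99, 83 111, 96, 80 115,100, 86
212  90, 77, 64  80, 68, 58 105, 90, 77 100, 85, 73  97, 85, 73 119,102, 89 113, 96, 83 115,100, 87 112, 98, 85 115, 97, 86 117,101, 87 113, 97, 83 111, 96, 82 114, 98, 84
213  70, 63, 57  91, 79, 67 111, 95, 83 101, 88, 74 106, 92, 79 118,103, 88 111, 96, 82 112, 99, 87 112, 96, 82 115, 97, 86 113, 99, 83 114, 99, 85 115, 98, 85 114, 98, 85
(array([ 0.5021, -0.166 ,  0.2801]), np.float64(0.004964299062100795))
0 [365.4547 209.0169] [282.4236 164.2313] [282.4236 164.2313]
0.003 [364.251  208.9563] [283.5107 163.9586] [282.3885 163.1543]
-0.003 [366.6586 209.0775] [281.3338 164.5047] [282.4586 165.3051]
```

>>> send_rows(increments="20 0 -12 0 0 0 0;45 0 -23 0 0 0 0;70 0 -23 0 0 0 0;70 0 -23 0 0 0 0;70 0 -23 0 0 0 0")

```text
time_s: 63.35
tool_pos: [0.4642, -0.1556, 0.2536]
orientation: [-3.14, -0.003, 3.057]
force: [-0.3, 0.1, -1.3]
finger_gap: 0.0258
finger_force: 30.0
```

```bash
python3 - <<'E'
from h import *
st()
s=robot.read_state();T=s['tool_pos'];e=np.array([.9968,-.0802]);S=np.array([.6093,-.167]);w=S-T[:2]
print('ahead',w@e,'lat(left+)',w@[.0802,.9968],'yaw err',s['orientation'][2]-np.pi+.0803)
import cv2
a=cap('scene','s12.png').astype(int);b=cv2.imread('pics/s9.png')[:,:,::-1].astype(int)
d=np.abs(a-b).max(2)[165:205,265:312]
for v in range(d.shape[0]): print(165+v,''.join('#' if x>40 else '+' if x>20 else '.' for x in d[v]))
for r in(.06,.08,.1): print(r,proj('scene',[*(T[:2]+r*e),T[2]+.0036]))
E
```

```text
63.35 [ 0.4642 -0.1556  0.2536] ydir 85.17 [-3.140e+00 -3.000e-03  3.057e+00] F [-0.3  0.1 -1.3] gap 0.0258 ff 30.0 j [-0.66  0.29  1.12  1.91 -0.29  1.12  2.06]
ahead 0.1455336683578406 lat(left+) 0.0002644729562277376 yaw err -0.003916808405651381
165 ....+#######+#####++#++######..................
166 .....#######+###############+..................
167 .....################+#####+...................
168 .....+#############+++#####....................
169 ......############+..++###.....................
170 ......+##########+##+..##+.....................
171 .......+#########+####.........................
172 .........###+####+####+........................
173 ..........++.+###.#####+.......................
174 ..............+...+#####+......................
175 ...................+#####......................
176 ....................+#####.....................
177 .....................+####+....................
178 ......................+####+...................
179 .......................+####+..................
180 .......................+#####+.................
181 ..............
[... 627 characters left out ...]
..............................
194 ...............................................
195 ...............................................
196 ...............................................
197 ...............................................
198 ...............................................
199 ...............................................
200 ...............................................
201 ...............................................
202 ...............................................
203 ...............................................
204 ...............................................
0.06 [289.09457113 177.68996923]
0.08 [292.28492809 181.41073789]
0.1 [295.57042428 185.24246312]
```

>>> send_rows(increments="10 -1 0.5 0 0 0 0;20 -1.5 0.5 0 0 0 0;28 -2 0.5 0 0 0 0;34 -2.5 0.5 0 0 0 0;40 -3 0.5 0 0 0 0;40 -3 0.5 0 0 0 0")

```text
time_s: 64.0
tool_pos: [0.5058, -0.1578, 0.2548]
orientation: [-3.141, -0.0, 3.061]
force: [0.5, -0.1, -0.4]
finger_gap: 0.0259
finger_force: 30.0
```

>>> send_rows(increments="5 -0.5 0 0 0 0 0;10 -1 0 0 0 0 0;15 -1 0 0 0 0 0;15 -1 0 0 0 0 0")

```text
time_s: 64.4
tool_pos: [0.5208, -0.1588, 0.2549]
orientation: [-3.141, 0.0, 3.061]
force: [-0.3, -0.2, -0.6]
finger_gap: 0.0257
finger_force: 30.0
```

```bash
cat >>h.py <<'E'
def rel():
    st();s=robot.read_state();T=s['tool_pos'];e=np.array([.9968,-.0802]);S=np.array([.6093,-.167]);w=S-T[:2]
    print('ahead',w@e,'lat(left+)',w@[.0802,.9968],'tq',s['wrist_torque'])
E
python3 -c "
from h import *
rel()"
```

```text
64.4 [ 0.5208 -0.1588  0.2549] ydir 85.38 [-3.141  0.     3.061] F [-0.3 -0.2 -0.6] gap 0.0257 ff 30.0 j [-0.55  0.4   1.05  1.78 -0.38  1.17  2.11]
ahead 0.08891538933459518 lat(left+) -0.0010400254531408362 tq [-0.05448709 -0.03014322 -0.01242714]
```

No force with the tip already past the stud's axis, so the pin is in the hole. Push home.

>>> send_rows(increments="8 -1.5 0 0 0 0 0;16 -2 0 0 0 0 0;24 -3 0 0 0 0 0;30 -3.5 0 0 0 0 0;35 -4 0 0 0 0 0;38 -4 0 0 0 0 0;38 -4 0 0 0 0 0")

```text
time_s: 65.1
tool_pos: [0.5583, -0.1628, 0.2548]
orientation: [-3.141, -0.0, 3.061]
force: [-0.4, -0.3, -0.7]
finger_gap: 0.0258
finger_force: 30.0
```

```bash
python3 -c "
from h import *
rel()"
```

```text
65.1 [ 0.5583 -0.1628  0.2548] ydir 85.37 [-3.141 -0.     3.061] F [-0.4 -0.3 -0.7] gap 0.0258 ff 30.0 j [-0.49  0.47  1.02  1.7  -0.43  1.21  2.12]
ahead 0.051132405315643496 lat(left+) -9.558649955850133e-05 tq [-0.00890369 -0.00704641  0.03944332]
```

```bash
python3 - <<'E'
from h import *
a=cap('scene','s13.png').astype(int);b=cv2.imread('pics/s9.png')[:,:,::-1].astype(int)
d=np.abs(a-b).max(2)[182:222,282:325]
for v in range(d.shape[0]): print(182+v,''.join('#' if x>40 else '+' if x>20 else '.' for x in d[v]))
e=np.array([.9968,-.0802]);S=np.array([.6093,-.167])
for r in(.014,.03,.049): print(r,proj('scene',[*(S+r*e),.258]))
E
```

```text
182 .+#########################+...............
183 .+########################+................
184 ..+#######################.................
185 ...######################..................
186 ...#################++++...................
187 ....#############++........................
188 .....###########+..........................
189 ......+###+##+++...........................
190 ........++.#+..............................
191 ...........................................
192 ...........................................
193 ...........................................
194 ...........................................
195 ...........................................
196 .......................++#+................
197 ........................+##+...............
198 .........................+##+..............
199 .......................++..##..............
200 .......................+#+..+..............
201 ........................##+................
202 ........................+##+++.............
203 .........................####+.............
204 .........................####..+#.......
[... 220 characters left out ...]
.......................
210 ...........................................
211 ...........................................
212 ...........................................
213 ...........................................
214 ...........................................
215 ...........................................
216 ...........................................
217 ...........................................
218 ...........................................
219 ...........................................
220 ...........................................
221 ...........................................
0.014 [306.06176753 197.03024546]
0.03 [309.02215612 200.47715031]
0.049 [312.63633658 204.68529251]
```

>>> send_rows(increments="0 0 3 0 0 0 0;0 0 3 0 0 0 0")

```text
time_s: 65.35
tool_pos: [0.5575, -0.1626, 0.2578]
orientation: [3.141, -0.001, 3.061]
force: [0.1, -0.9, -3.7]
finger_gap: 0.0256
finger_force: 30.0
```

>>> send_rows(increments="0 0 -3 0 0 0 0;0 0 -3 0 0 0 0")

```text
time_s: 65.55
tool_pos: [0.5581, -0.1628, 0.2549]
orientation: [3.141, 0.0, 3.061]
force: [-0.3, -0.2, 0.4]
finger_gap: 0.0257
finger_force: 30.0
```

The pin comes out of the far side of the hole, ending near scene (312,205), and the vertical nudge met resistance. Release.

>>> send_rows(increments="0 0 -1 0 0 0 0.3;0 0 -1 0 0 0 0.6;0 0 -1 0 0 0 1;0 0 -1 0 0 0 1;0 0 -1 0 0 0 1;0 0 -1 0 0 0 1;0 0 20 0 0 0 1;0 0 60 0 0 0 1;-10 0 100 0 0 0 1;-10 0 120 0 0 0 1")

```text
time_s: 66.55
tool_pos: [0.5477, -0.1642, 0.3783]
orientation: [-3.141, 0.003, 3.059]
force: [0.0, -1.1, -0.8]
finger_gap: 0.091
finger_force: 0.0
```

>>> send_rows(increments="-45 30 0 0 0 0 1;-90 60 0 0 0 0 1;-130 90 0 0 0 0 1;-150 120 0 0 0 0 1;-150 160 0 0 0 0 1;-150 200 0 0 0 0 1;-150 240 0 0 0 0 1;-150 260 0 0 0 0 1;-150 260 0 0 0 0 1")

```text
time_s: 67.45
tool_pos: [0.3977, 0.1, 0.3747]
orientation: [-3.141, 0.0, 3.065]
force: [-0.1, -0.6, -0.3]
finger_gap: 0.092
finger_force: 0.0
```

```bash
python3 - <<'E'
from h import *
st()
np.set_printoptions(precision=4,suppress=True)
a=cap('scene','s14.png').astype(int);b=cv2.imread('pics/s9.png')[:,:,::-1].astype(int)
d=np.abs(a-b).max(2)[182:215,275:325]
for v in range(d.shape[0]): print(182+v,''.join('#' if x>40 else '+' if x>20 else '.' for x in d[v]))
im=cap('top','t14.png');m=(im.max(2)<60);m[:160]=0;m[205:]=0;m[:,:345]=0;m[:,395:]=0
n,l,s,c=cv2.connectedComponentsWithStats(m.astype(np.uint8));print(s[1:],c[1:])
for z in(.258,.264):print(proj('top',[.5585,-.1629,z]),proj('scene',[.5585,-.1629,z]))
i=1+np.argmax(s[1:,4]);r=cv2.minAreaRect(np.argwhere(l==i)[:,::-1].astype(np.float32));print(r)
E
```

```text
67.45 [0.3977 0.1    0.3747] ydir 85.63 [-3.141  0.     3.065] F [-0.1 -0.6 -0.3] gap 0.092 ff 0.0 j [-1.2  -0.11  0.77  1.84  0.08  1.38  1.04]
182 ...........++##########...........................
183 ...........#############+.........................
184 ...........##############+........................
185 ...........###############+.......................
186 ...........###############+.......................
187 ...........+#############+........................
188 ............+###########+.........................
189 ..............######++............................
190 ...............#####..............................
191 ................###...............................
192 .................++...............................
193 ..................................................
194 ..................................................
195 ..................................................
196 ...............................+++................
197 ................................+##...............
198 ..............................++.+#+..............
199 ................
[... 321 characters left out ...]
.........................###++.............
206 .................................++...............
207 ..................................................
208 ..................................................
209 ..................................................
210 ..................................................
211 ..................................................
212 ..................................................
213 ..................................................
214 ..................................................
[[361 179   9  15 124]] [[364.9758 186.4516]]
[363.4969 185.616 ] [294.7695 183.8754]
[363.6959 185.1984] [294.7361 181.7093]
((365.0, 186.0), (14.0, 8.0), 90.0)
```

```bash
python3 -c "
from h import *
d=plane('top',364.98,186.45,.262);print(d, np.linalg.norm(d[:2]-[.5585,-.1629]))
print(robot.finish_job())"
```

```text
[ 0.55548429 -0.16625079  0.262     ] 0.0045080251700303445
the job is handed in; nothing more can be done
None
```

The job is handed in at about 67 s on the robot clock. All three tins are in the box with the flap shut, the cover is home, the nut is lined up and the pin is through slot and hole. I measured the pin within about 5 mm of its target. I never touched the mug or the bottle, and the hand-in returned no verdict.

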